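Turn the bin insert the right way round

TASK

The grey divided insert sits the wrong way round in the yellow bin: swing the hold-down bar right out of the way, lift the insert clear of the bin, turn it half round and seat it fully home again with its red end at the bin's red end, then swing the bar fully back over it. Keep the two loose parts in the insert, set it down rather than letting it fall, and do not disturb the tub, the bottle or the foam stack standing close by.

Things in the scene. Friction and masses are not known exactly. Their poses are not given: they have to be found in the camera images.
- bin: Open yellow bin fixed to the bench. Origin: centre of its underside, on the bench; x points to its red end (red wall and rim), along its long side; z up. Inside 229 x 131 mm, floor 4 mm thick; walls upright to 52 mm above the bench, then a rim flaring outward at 45 degrees to 60 mm, 245 x 147 mm over all, guides the insert in. Place and yaw (up to 0.85 rad either way) vary.
- bin_red_end (a point): Middle of the bin's red end wall, inner face, 52 mm above the bench (bin frame x +114.5 mm).
- bar (a joint): Angle (rad) of the steel hold-down bar about its upright pivot. 0: closed, at its stop, straight across the bin along bin +y. It grows as the bar swings clockwise seen from above, out past the red end; 1.57: along bin +x, clear of the insert (below 1.25 it blocks it). Range 0 to 2.6; past 2.0 it may hit a bystander. No spring, stays where left, under 1 N at the knob. Starts at 0 to 0.3.
- bar_pivot (a point): The bar's pivot axis, at the underside of the bar, 66 mm above the bench; at bin frame x +75, y -88 mm, on a fixed steel post 18 mm across. The bar is 16 mm wide, 6 mm thick, reaches 99 mm from the pivot, and passes 4 mm above the seated insert's walls.
- bar_knob (a point): Middle of the bar's upright round black knob, 16 mm diameter, standing from 72 to 106 mm above the bench, 88 mm from the pivot along the bar; this point is 89 mm above the bench.
- insert: Loose grey insert, 224 x 126 mm, about 350 g, outer walls 58 mm high, inner dividers 44; play 2.5 mm each side; stands on the bin's floor. Origin: centre of its underside; x points to its red end wall, z up. The handle: a black post 26 mm square at its centre, sides parallel to the insert's, top 104 mm above the underside, gripped either way across. Starts with its x opposite to the bin's x.
- insert_red_end (a point): Middle of the top edge of the insert's red end wall (insert frame x +112, z +58 mm).
- brass_weight: Loose brass cylinder, 32 mm diameter, 32 mm high, about 60 g, standing in one compartment of the insert. Origin: centre of its underside.
- foam_block: Loose green stiff-foam block, 40 x 30 x 32 mm, lying in another compartment of the insert. Origin: centre of its underside.
- tub: Bystander: open white plastic tub, 76 mm diameter at its rim, 90 mm high, loose, close to the bin. Origin: centre of its underside.
- bottle: Bystander: white bottle with a blue label and black cap, 60 mm diameter, 120 mm high, loose, close to the bin. Origin: centre of its underside.
- foam_stack: Bystander: stack of red and black foam discs glued together, 76 mm diameter, 80 mm high, loose, close to the bin. Origin: centre of its underside.
Things that resemble listed ones, but are neither listed nor needed, are in the scene too. Of the things that look like the foam_block, the larger one is meant. Of the things shaped like the brass_weight, the brass one is meant.

How it is judged (in metres and radians):
On the way, in this order (a step that is already met when the one before it is completed fails the run):
1. the hold-down bar is swung out clear of the insert (value of joint bar above 1.25 rad), for 0.1 s.
2. the insert is lifted clear of the bin's rim (z of insert in the frame of bin above 0.065 m), for 0.1 s.
3. the insert is seated on the bin's floor, red end at red end (x of insert_red_end in the frame of bin above 0.1 m and z of insert in the frame of bin below 0.0075 m and horizontal distance between insert and bin below 0.007 m and angle between insert's own z axis and vertical below 0.03 rad), for 0.2 s.
At the end, for the whole second after the job is handed in: The insert stands on the bin's floor (underside within 3.5 mm of it, tilt under 0.03 rad, centred within 7 mm), its red end at the bin's red end; the bar is closed to within 0.15 rad; both loose parts are in the insert; the insert is at rest (all of step 3 and value of joint bar below 0.15 rad and linear speed of insert below 0.02 m/s and z of each of brass_weight, foam_block in the frame of insert below 0.05 m and x of brass_weight in the frame of insert between -0.112 and 0.112 m and y of brass_weight in the frame of insert between -0.063 and 0.063 m and x of foam_block in the frame of insert between -0.112 and 0.112 m and y of foam_block in the frame of insert between -0.063 and 0.063 m); the robot touches nothing.
It fails at once if a bystander is moved more than 25 mm or tipped (distance of any of tub, bottle, foam_stack from where it was at the start of the episode above 0.025 m or angle between any of tub, bottle, foam_stack's own z axis and vertical above 0.35 rad).
It fails at once if a loose part leaves the insert (not (z of each of brass_weight, foam_block in the frame of insert below 0.05 m and x of brass_weight in the frame of insert between -0.112 and 0.112 m and y of brass_weight in the frame of insert between -0.063 and 0.063 m and x of foam_block in the frame of insert between -0.112 and 0.112 m and y of foam_block in the frame of insert between -0.063 and 0.063 m)).
It fails at once if the insert falls: let go more than 30 mm above the bin's floor (z of insert in the frame of bin above 0.034 m and linear speed of insert above 0.35 m/s and contact force between the fingers and insert below 0.1 N).
It also fails if it takes over 72 s, if anything falls off the work surface, if the arm or the gripper's body presses on something with over 40 N, if the wrist force passes 120 N, or if a joint passes its speed limit or range.

ROBOT

A 7-joint arm with a two-finger parallel gripper is mounted at the origin on the work surface. World frame = base frame: x ahead of the robot, y to its left, z up, the work surface at z = 0. Lengths are in mm, angles in rad, forces in N, time in s.
With the tool pointing down it reaches from about 350 to 900 mm from the base axis. Payload 7.2 kg.
Tool frame: the origin (TCP) lies midway between the tips of the shut fingers; the grasp point (between the pads) lies 19 mm behind it (manip.tcp_to_grasp is the z of the grasp point in the tool frame, in mm); z points along the fingers, y is the direction in which the jaws open and shut (so a half turn about z gives the same grasp; the last joint's range is limited). The gripper opens to 85 mm and grips with 20 to 120 N. Pads are 22 mm wide; open, the fingers measure 114 mm over their backs; the gripper's body (76 mm by 85 mm) begins 54 mm behind the grasp point. The pads swing forward as they close: fully open they stand 13 mm farther back than shut.
Start: joints at [-1.231, 0.411, -0.013, 1.596, 0.006, 1.134, -0.082], TCP at [247.879, 573.747, 196.497] pointing down, gripper open.
Joint ranges: [-2.95, 2.95], [-0.29, 1.99], [-1.47, 1.44], [0.14, 2.54], [-1.03, 4.17], [0.13, 1.85], [-2.86, 2.86]. Speed limits (rad/s): [2.39, 2.39, 3.01, 3.01, 3.14, 3.14, 3.14].

INTERFACE

Orientations are given as a rotation vector (axis times angle).
In Python, from workcell import telemetry, imaging, manip gives the robot as it stands.
- The arm moves only by the shell command python3 -m pendant 'ROWS' [FORCE]. ROWS is JSON, a list that holds one entry, the list of rows, each a list of 7 numbers: the turn, a rotation vector about the tool's x, y, z in degrees, then the shift along the tool's x, y, z in cm, then the closure, from -1 (fully open) to 1 (shut). A call has 1 to 8 rows; each row shifts and turns the commanded pose from where the row before left it, along the tool's axes as they then stand; what a row does not reach is not made up. A row lasts 1/12 s, in which the tool goes at most 41.7 mm and 7.16 degrees, less where a joint would pass 70% of its speed; a pose out of reach is approached as far as the arm can. A call with a gripper value outside its range is refused whole. The fingers move at their own pace and stop on an object; FORCE is the grip in N (left out, the last holds). Time passes only in rows, so rows that do not move let the fingers close. It gives the time, the measured TCP pose, the force and the opening at its end, in the units of the state.
- telemetry.get_state(): the state, without advancing time (a new reading comes with each control period).
- imaging.grab_frame(name): name is "scene" or "top" or "wrist"; returns the picture (400x640x3 uint8, blue, green, red); there is no depth.
- imaging.camera_params(name): a dict with "fx", "fy", "cx", "cy" (pixels), "R" (3x3) and "t" (3): a world point X has camera coordinates R X + t. Camera axes: x right, y down, z forward; pixel columns grow to the right and rows downward; lengths in mm; the calibration is good to about 2 mm. A picture is of the moment at which its call begins: read the wrist's pose just before it. camera_params takes no time and is no camera call; for the wrist camera it gives the pose at the moment of the call.
- manip.job_done(): hands the job in, once; it reports no verdict.
Trained networks look in the newest picture that a camera, given by its name, has taken for a name from the list of things; names that differ only in an ending like _2 or _b are one class to them, and where a whole thing is asked for, a point or a joint stands for the part that bears it (a point fixed in the world has none). Each returns a list of dicts, best first, with "score" (0 to 1); they miss things now and then, are a little off and sometimes report something else, mostly with a low value. They report only what shows in the picture. A call takes as long as a camera call. They do not tell look-alikes from the thing itself.
- imaging.outline_of(query, camera): "pixels" (400x640 bool, what is visible of it) and "box" ([centre column, centre row, width, height] in pixels, round what is visible of it).
The state is a dict: "time": time; "qpos": joint angles; "qd": joint speeds; "joint_torque": joint torques, N m; "position": TCP position; "orientation": TCP orientation; "contact_force": force on the tool from outside, world axes, zero at the start; "moment": the same for the moment, N m; "finger_gap": finger opening in mm.
Only numpy, scipy, OpenCV 4.12 (cv2) and the standard library are available. Lean on these libraries where they do the work, as an engineer would, in place of code of your own. Each camera call takes 0.05 s, during which the arm holds its last target.

## Working session

There is one attempt and no reset: what is moved stays moved. The work goes in short steps, Python scripts to look and compute and a shell command to move; the robot and the scene stay as the last step left them, time stands still between calls to the robot, and variables do not carry over. Pictures are saved under pics/ and viewed, and the job is handed in when it is done.

```bash
mkdir -p pics; ls; python3 - <<'E'
from workcell import telemetry, imaging, manip
import cv2
s=telemetry.get_state();print(s)
print(manip.tcp_to_grasp)
for n in ["top","scene"]:
    f=imaging.grab_frame(n);cv2.imwrite(f"pics/{n}0.png",f)
    p=imaging.camera_params(n);print(n,p)
E
```

```text
pics
{'time': 0.0, 'qpos': array([-1.2311848 ,  0.41191081, -0.01269405,  1.59705322,  0.00562793,
        1.1342938 , -0.08218321]), 'qd': array([ 0.00033844,  0.00065487, -0.00020021,  0.00057452, -0.00025565,
        0.0016084 ,  0.00149251]), 'joint_torque': array([ 4.83202803e-04, -6.00610399e+01,  6.82877004e-01, -2.99399436e+01,
        1.39606115e-02,  1.05183403e-02, -2.31459492e-07]), 'position': array([247.7169582 , 573.2087854 , 195.64266964]), 'orientation': array([-6.36064999e-01, -3.07633957e+00,  2.54335489e-03]), 'contact_force': array([-0.51268201, -0.57501616,  0.32537698]), 'moment': array([0.05811514, 0.00131016, 0.0046085 ]), 'finger_gap': 85.53492099249699}
-18.700000000000003
top {'fx': 507.3829541226646, 'fy': 507.3829541226646, 'cx': 325.63536529790844, 'cy': 194.37124728931352, 'R': array([[ 0.01065839, -0.99982074,  0.01564862],
       [-0.98378479, -0.01328686, -0.17886012],
       [ 0.17903597, -0.01348852, -0.98375006]]), 't': array([ -1.84011109, 584.30045487, 895.92803937])}
scene {'fx': 468.55573754949614, 'fy': 468.55573754949614, 'cx': 325.49924152192455, 'cy': 194.32249832034302, 'R': array([[-0.06355646,  0.99796596, -0.00495198],
       [ 0.73833502,  0.04368204, -0.67301803],
       [-0.67143278, -0.04643087, -0.73960949]]), 't': array([  29.39596169, -339.915557  , 1305.60615221])}
```

View pics/top0.png

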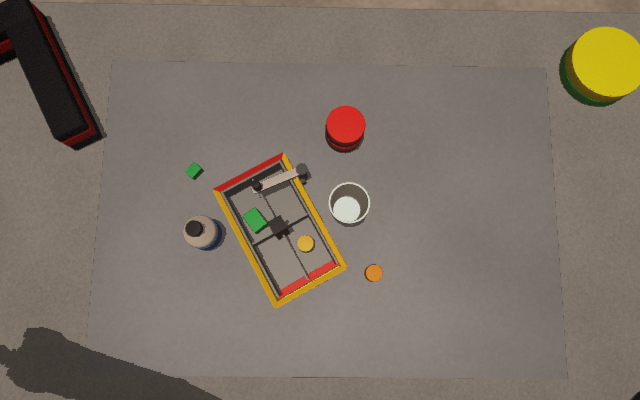

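View pics/scene0.png

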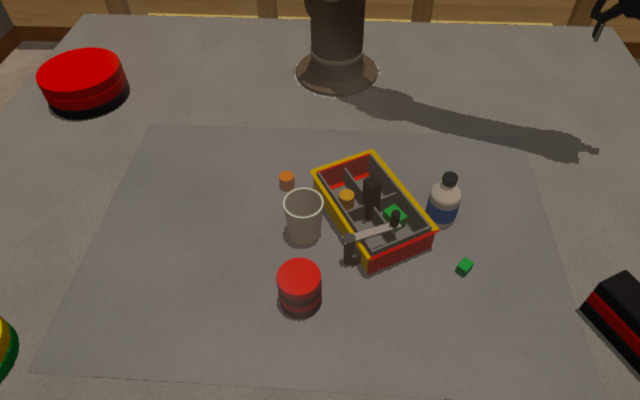

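Top view: the bin's red end is up and left (about 250,172), the insert's red end is at the bottom (about 308,280), the handle is at (280,227) and the bar knob at (257,186). The brass weight (305,243) and the larger green block (255,220) are in the insert. The look-alikes are the small green cube (194,171) and the orange cylinder (373,273), both outside it. I'll check this in an enlarged crop and measure.

```bash
python3 - <<'E'
import cv2
a=cv2.imread("pics/top0.png")[130:330,170:410]
cv2.imwrite("pics/top0c.png",cv2.resize(a,None,fx=3,fy=3,interpolation=cv2.INTER_CUBIC))
a=cv2.imread("pics/scene0.png")[130:300,270:490]
cv2.imwrite("pics/scene0c.png",cv2.resize(a,None,fx=3.5,fy=3.5,interpolation=cv2.INTER_CUBIC))
E
```

```text
(no output)
```

View pics/top0c.png

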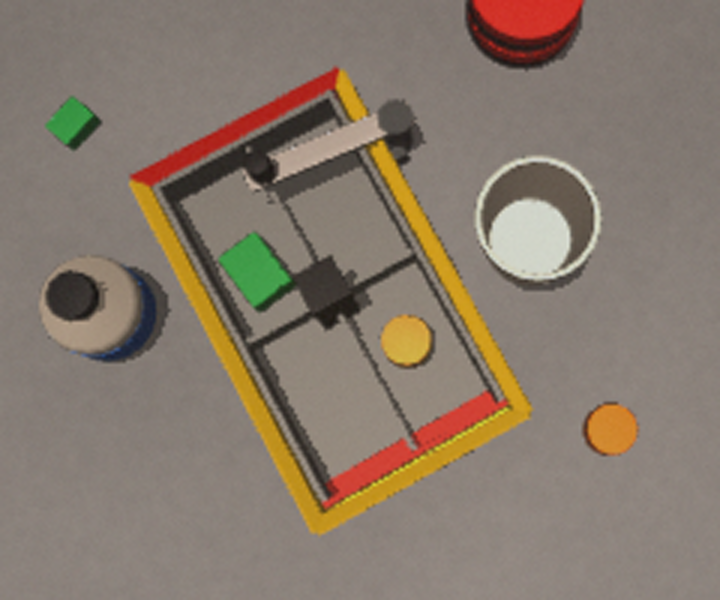

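View pics/scene0c.png

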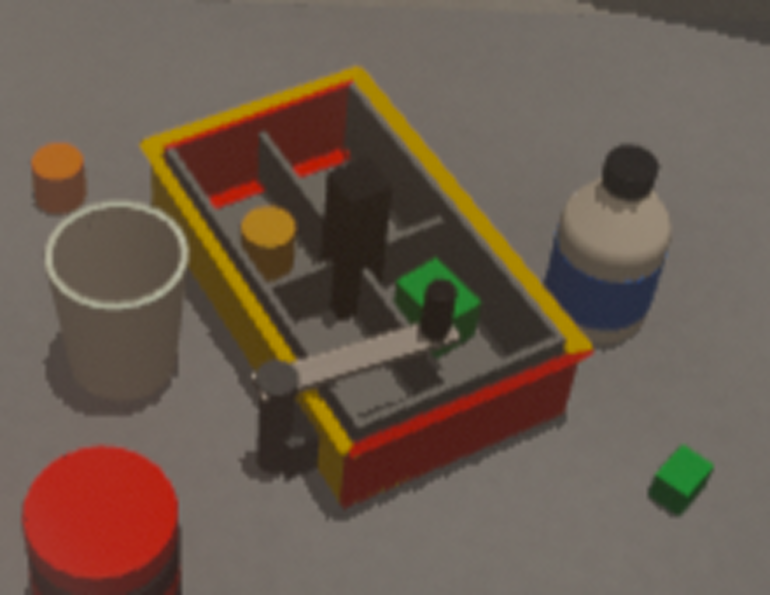

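```bash
cat > h.py <<'E'
from workcell import telemetry, imaging, manip
import cv2, numpy as np
from scipy.optimize import least_squares
from scipy.spatial.transform import Rotation as Ro
def proj(p,X):
    X=np.atleast_2d(X); c=X@np.asarray(p["R"]).T+p["t"]
    return np.c_[p["fx"]*c[:,0]/c[:,2]+p["cx"],p["fy"]*c[:,1]/c[:,2]+p["cy"]]
def back(p,uv,z):
    uv=np.atleast_2d(uv).astype(float)
    R=np.asarray(p["R"]);o=-R.T@p["t"]
    d=np.c_[(uv[:,0]-p["cx"])/p["fx"],(uv[:,1]-p["cy"])/p["fy"],np.ones(len(uv))]@R
    return o+d*((z-o[2])/d[:,2])[:,None]
E
python3 - <<'E'
from h import *
for n in ["top","scene"]:
    imaging.grab_frame(n); p=imaging.camera_params(n)
    for q in ["bin","insert","bar","bar_knob","tub","bottle","foam_stack","brass_weight","foam_block"]:
        for r in imaging.outline_of(q,n)[:3]:
            m=r["pixels"].astype(np.uint8)
            c,_=cv2.findContours(m,0,2); c=max(c,key=cv2.contourArea) if c else None
            rr=cv2.minAreaRect(c) if c is not None else None
            print(n,q,round(r["score"],2),np.round(r["box"],1),np.round(cv2.boxPoints(rr),1).tolist() if q in("bin","insert") else "", m.sum())
            if q=="bin": np.save(f"bin_{n}.npy",m)
            break
E
```

```text
top bin 0.74 [281.1 231.1 132.7 151.4] [[210.89999389648438, 189.39999389648438], [295.29998779296875, 144.6999969482422], [358.3999938964844, 264.0], [274.0, 308.70001220703125]] 3048
top insert 0.57 [276.7 232.5 117.4 136.4] [[218.3000030517578, 191.60000610351562], [279.8999938964844, 157.5], [339.8999938964844, 266.0], [278.29998779296875, 300.1000061035156]] 7395
top bar 0.57 [282.2 181.   58.2  32.2]  617
top bar_knob 0.89 [280.3 177.6  60.8  31.9]  625
top tub 0.95 [349.  202.6  40.3  41.1]  1344
top bottle 0.61 [202.7 232.7  36.7  32.3]  1063
top foam_stack 0.93 [344.8 130.3  40.4  48.5]  1538
top brass_weight 0.48 [305.7 244.2  20.2  15.1]  242
top foam_block 0.88 [255.6 221.2  24.5  23.1]  374
scene bin 0.6 [375.9 209.4 129.1 123.1] [[306.5, 171.0], [399.29998779296875, 133.39999389648438], [444.20001220703125, 244.3000030517578], [351.5, 281.8999938964844]] 3923
scene insert 0.78 [376.  203.2 114.7 101.5] [[313.8999938964844, 175.3000030517578], [367.79998779296875, 137.60000610351562], [431.29998779296875, 228.39999389648438], [377.5, 266.1000061035156]] 5100
scene bar 0.81 [372.  228.   57.7  34.4]  668
scene bar_knob 0.94 [370.8 227.9  59.9  29.7]  700
scene tub 0.73 [302.6 217.9  43.6  59.7]  1789
scene bottle 0.82 [441.6 199.6  30.5  53.8]  1363
scene foam_stack 0.63 [297.1 288.6  45.1  65.3]  2315
scene brass_weight 0.76 [287.8 181.7  14.8  20.5]  253
scene foam_block 0.63 [394.5 215.2  23.   23.5]  233
```

```bash
cat > fit.py <<'E'
from h import *
T,S=imaging.camera_params("top"),imaging.camera_params("scene")
ut=np.array([[213.3,189],[283.7,152.7],[347,267.3],[276,308.3]])
us=np.array([[439.1,230.6],[370,259.1],[311.4,172],[372.3,149.4]])
C=np.array([[122.5,73.5,60],[122.5,-73.5,60],[-122.5,-73.5,60],[-122.5,73.5,60]])
def w(q,P):
    P=np.atleast_2d(P);c,s=np.cos(q[2]),np.sin(q[2]);return np.c_[q[0]+c*P[:,0]-s*P[:,1],q[1]+s*P[:,0]+c*P[:,1],P[:,2]]
for nm,sel in (("top",(1,0)),("scene",(0,1)),("both",(1,1))):
    f=lambda q:np.r_[sel[0]*(proj(T,w(q,C))-ut).ravel(),sel[1]*(proj(S,w(q,C))-us).ravel()]
    r=least_squares(f,[600,50,0.5]);print(nm,r.x,np.round(r.fun,1))
q=r.x
print("pivot px",proj(T,w(q,[75,-88,72])),proj(S,w(q,[75,-88,72])))
print("handle px",proj(T,w(q,[0,0,108])),proj(S,w(q,[0,0,108])))
for a in (0,.1,.2,.3,.4):
    k=[75+88*np.sin(a),-88+88*np.cos(a),106]
    print(a,"knob",proj(T,w(q,k)),proj(S,w(q,k)),w(q,k))
for nm,u,z in (("tub",(349,203),90),("bottle",(194,229),120),("stack",(345,123),80)):
    P=back(T,u,z);print(nm,P)
E
python3 fit.py
```

```text
top [5.19211492e+02 8.87923100e+01 5.16289300e-01] [ 0.1  0.4 -0.2 -0.3  0.5  0.2 -0.4 -0.4 -0.  -0.  -0.  -0.  -0.  -0.
 -0.  -0. ]
scene [5.21335816e+02 9.30136562e+01 5.19431846e-01] [-0.  -0.  -0.  -0.  -0.  -0.  -0.  -0.   0.9 -0.2 -0.2  1.1 -1.1 -1.3
  0.3 -0.2]
both [5.20024161e+02 9.08550501e+01 5.18386027e-01] [-1.   0.1 -1.4 -0.7 -0.6 -0.4 -1.4 -0.9 -0.4 -0.8 -1.5  0.4 -2.1 -1.8
 -0.6 -0.7]
pivot px [[300.95334369 168.46539135]] [[348.45172336 238.5443225 ]]
handle px [[276.45672967 224.40609495]] [[371.94963331 181.06599356]]
0 knob [[256.48411925 187.54237606]] [[393.05683758 209.248956  ]] [[585.17066072 128.01596418 106.        ]]
0.1 knob [[254.3875899 183.1504069]] [[395.47708079 212.74637251]] [[593.01961241 131.98704029 106.        ]]
0.2 knob [[252.75977577 178.5803165 ]] [[397.47486295 216.42700657]] [[601.22579813 135.1546899  106.        ]]
0.3 knob [[251.61504538 173.87953305]] [[399.02249179 220.25988217]] [[609.70722439 137.4872629  106.        ]]
0.4 knob [[250.96262489 169.09638361]] [[400.09531374 224.21123431]] [[618.37914758 138.96145299 106.        ]]
tub [[562.35244667 -36.28308338  90.        ]]
bottle [[508.93489975 230.15013185 120.        ]]
stack [[714.98878708 -29.06339954  80.        ]]
```

The crop confirms the brass weight and the larger green block are in the insert. Bar angle is about 0.1 rad. The bin fits at about (520, 91) with yaw 0.518. Next I'll plan the approach to the knob.

```bash
cat >> h.py <<'E'
def bw(P,q=(520,91,0.518)):
    P=np.atleast_2d(P).astype(float);c,s=np.cos(q[2]),np.sin(q[2]);return np.c_[q[0]+c*P[:,0]-s*P[:,1],q[1]+s*P[:,0]+c*P[:,1],P[:,2]]
def plan(target,jaw=None,st=None):
    """jaw: world yaw of tool y axis (mod pi). prints shift now in tool axes (cm) & z turn deg"""
    st=st or telemetry.get_state(); R=Ro.from_rotvec(st["orientation"]).as_matrix()
    d=R.T@(np.asarray(target)-st["position"])/10
    print("pos",np.round(st["position"],1),"zaxis",np.round(R[:,2],3),"jawyaw",round(np.arctan2(R[1,1],R[0,1]),3),"q",np.round(st["qpos"],2))
    print("shift cm tool",np.round(d,2))
    if jaw is not None:
        a=np.arctan2(R[1,1],R[0,1]); e=(jaw-a+np.pi/2)%np.pi-np.pi/2
        print("turn about tool z (deg)",np.degrees(-e), "then shift", np.round(Ro.from_rotvec([0,0,e]).apply([0,0,0]) if 0 else (Ro.from_rotvec([0,0,e]).as_matrix()@R).T@(np.asarray(target)-st["position"])/10,2))
E
python3 - <<'E'
from h import *
a=.1;k=bw([75+88*np.sin(a),-88+88*np.cos(a),150])[0];print(k)
plan(k,.518)
E
```

```text
[593.01132432 132.10380893 150.        ]
pos [247.8 573.8 196.5] zaxis [-0.  0. -1.] jawyaw 1.163 q [-1.23  0.41 -0.01  1.6   0.01  1.13 -0.08]
shift cm tool [-49.2  -26.86   4.65]
turn about tool z (deg) 36.95768952591465 then shift [-55.46   8.12   4.65]
```

```bash
python3 -m pendant '[[[0,0,6,0,0,0,-1],[0,0,6,0,0,0,-1],[0,0,6,0,0,0,-1],[0,0,6,0,0,0,-1],[0,0,6,0,0,0,-1],[0,0,7,0,0,0,-1]]]' 30
python3 -m pendant '[[[0,0,0,-3.5,0.5,0,-0.5],[0,0,0,-3.5,0.5,0,-0.5],[0,0,0,-3.5,0.5,0,-0.5],[0,0,0,-3.5,0.5,0,-0.5],[0,0,0,-3.5,0.5,0,-0.5],[0,0,0,-3.5,0.5,0,-0.5],[0,0,0,-3.5,0.5,0,-0.5],[0,0,0,-3.5,0.5,0,-0.5]]]'
python3 -m pendant '[[[0,0,0,-3.5,0.5,0,-0.2],[0,0,0,-3.5,0.5,0,-0.2],[0,0,0,-3.5,0.5,0,-0.2],[0,0,0,-3.5,0.5,0,-0.2],[0,0,0,-3.5,0.5,0,-0.2],[0,0,0,-3.0,0.5,0,-0.2],[0,0,0,-1.5,0.5,0,-0.2],[0,0,0,0,0,0,-0.2]]]'
python3 - <<'E'
from h import *
p=imaging.camera_params("wrist")
f=imaging.grab_frame("wrist");cv2.imwrite("pics/w1.png",f)
print(telemetry.get_state()["finger_gap"])
a=.1;k=bw([75+88*np.sin(a),-88+88*np.cos(a),85])[0]
plan(k,.518)
print(proj(p,[k+[0,0,21]]),proj(p,bw([[0,0,108],[75,-88,72],[122.5,73.5,60],[122.5,-73.5,60],[-122.5,-73.5,60],[-122.5,73.5,60]])))
E
```

```text
time: 1.6
position: [247.9, 573.7, 196.5]
orientation: [-1.586, -2.712, -0.0]
contact_force: [-0.8, -0.4, -0.3]
finger_gap: 85.6
time: 2.27
position: [421.9, 348.7, 196.7]
orientation: [1.579, 2.716, 0.001]
contact_force: [1.5, 0.2, 0.5]
finger_gap: 64.4
time: 2.93
position: [563.0, 171.7, 196.7]
orientation: [1.586, 2.709, -0.001]
contact_force: [0.1, -1.5, 0.1]
finger_gap: 51.3
51.021577149072336
pos [561.4 174.2 196.4] zaxis [ 0.    -0.001 -1.   ] jawyaw 0.514 q [-0.63  0.35  0.32  1.71 -0.12  1.1   0.24]
shift cm tool [-5.21  0.68 11.15]
turn about tool z (deg) -0.25740857433321807 then shift [-5.21  0.66 11.15]
[[325.56197553 245.28096953]] [[230.59395017 246.44078185]
 [316.62104527 306.94342872]
 [365.04191406 153.55948367]
 [360.25469562 288.52719441]
 [135.0116002  290.02026584]
 [108.4104648  155.43732374]]
```

View pics/w1.png

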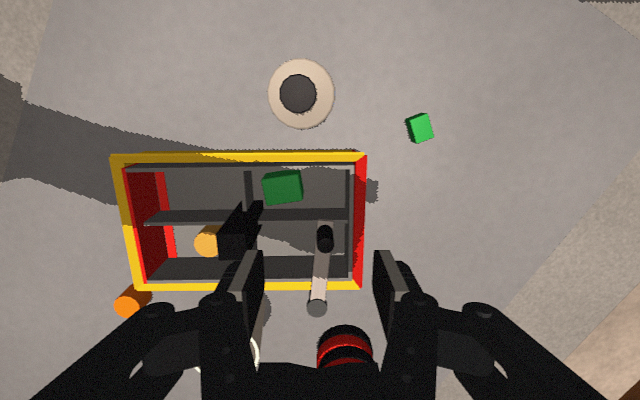

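The wrist view agrees with the predictions: knob top at (325,246), bar pivot at (317,307), and the rim corners are within about 2 px. Now I'll move over the knob and descend.

```bash
python3 -m pendant '[[[0,0,0,-2.6,0.3,0,-0.2],[0,0,0,-2.6,0.4,0,-0.2],[0,0,0,0,0,2.5,-0.2],[0,0,0,0,0,2.5,-0.2],[0,0,0,0,0,2.5,-0.2],[0,0,0,0,0,2,-0.2],[0,0,0,0,0,1.2,-0.2],[0,0,0,0,0,0.6,-0.2]]]'
python3 - <<'E'
from h import *
p=imaging.camera_params("wrist")
f=imaging.grab_frame("wrist");cv2.imwrite("pics/w2.png",f)
a=.1;k=bw([75+88*np.sin(a),-88+88*np.cos(a),80])[0]
plan(k,.518)
E
```

```text
time: 3.65
position: [590.5, 135.7, 81.7]
orientation: [-1.576, -2.715, 0.003]
contact_force: [0.1, -0.2, -0.6]
finger_gap: 51.1
pos [590.7 135.5  81.6] zaxis [-0.003 -0.    -1.   ] jawyaw 0.519 q [-0.53  0.51  0.3   1.77 -0.19  0.89  0.38]
shift cm tool [-0.41  0.04  0.16]
turn about tool z (deg) 0.040763470255797345 then shift [-0.41  0.04  0.16]
```

View pics/w2.png

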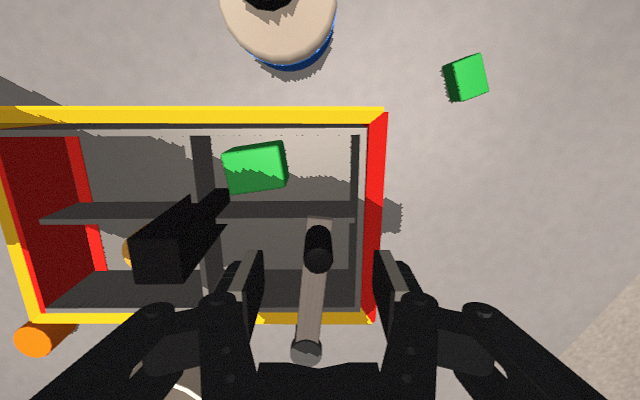

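The knob (318,255) is between the jaws. I'll correct 4 mm and close.

```bash
python3 -m pendant '[[[0,0,0,-0.4,0,0.1,0.3],[0,0,0,0,0,0,0.8],[0,0,0,0,0,0,0.9],[0,0,0,0,0,0,0.9],[0,0,0,0,0,0,0.9]]]' 20
python3 - <<'E'
from h import *
f=imaging.grab_frame("wrist");cv2.imwrite("pics/w3.png",f)
st=telemetry.get_state();print(st["finger_gap"],st["contact_force"])
plan([590,135,80],.518)
# arc increments in tool axes (x=biny,y=binx)
A=np.linspace(.1,1.55,14);k=np.c_[-88+88*np.cos(A),75+88*np.sin(A)]/10
print(np.round(np.diff(k,axis=0),2).tolist(), A)
E
```

```text
time: 4.12
position: [594.5, 131.2, 83.3]
orientation: [1.579, 2.715, 0.002]
contact_force: [0.5, 0.4, -1.1]
finger_gap: 4.4
4.615154849701463 [-0.10411326  0.00242839  0.23986312]
pos [594.4 131.2  83.1] zaxis [ 0.001  0.001 -1.   ] jawyaw 0.517 q [-0.52  0.51  0.31  1.77 -0.19  0.89  0.39]
shift cm tool [ 0.55 -0.2   0.31]
turn about tool z (deg) -0.04252416366735233 then shift [ 0.55 -0.2   0.31]
[[-0.15, 0.97], [-0.26, 0.95], [-0.36, 0.91], [-0.46, 0.87], [-0.56, 0.81], [-0.64, 0.74], [-0.72, 0.67], [-0.79, 0.58], [-0.85, 0.49], [-0.9, 0.39], [-0.94, 0.29], [-0.96, 0.18], [-0.98, 0.08]] [0.1        0.21153846 0.32307692 0.43461538 0.54615385 0.65769231
 0.76923077 0.88076923 0.99230769 1.10384615 1.21538462 1.32692308
 1.43846154 1.55      ]
```

View pics/w3.png

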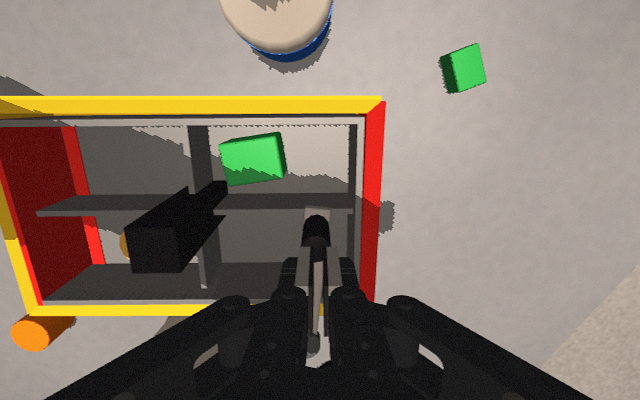

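The jaws shut to 4.4 mm, so they missed. The knob at (316,240) is still ahead of the fingers, toward tool +x. I'll compare projections.

```bash
python3 - <<'E'
from h import *
p=imaging.camera_params("wrist");st=telemetry.get_state()
a=.1;k=bw([75+88*np.sin(a),-88+88*np.cos(a),106])[0];print(k)
print("knob top/base",proj(p,[k,k-[0,0,34]]),"tcp",proj(p,[st["position"],st["position"]+[0,0,19]]))
print("pivot",proj(p,bw([75,-88,72])),"handle",proj(p,bw([0,0,108])),"A",proj(p,bw([[122.5,73.5,60],[-122.5,73.5,60],[-122.5,-73.5,60]])))
print(back(p,[[316,240]],106),back(p,[[316,212]],72))
print("cam",-np.asarray(p["R"]).T@p["t"])
f=imaging.grab_frame("wrist")[150:370,200:440];cv2.imwrite("pics/w3c.png",cv2.resize(f,None,fx=3,fy=2.7))
f=imaging.grab_frame("scene")[130:300,270:490];cv2.imwrite("pics/s3c.png",cv2.resize(f,None,fx=3.5,fy=3.5))
E
```

```text
[593.01132432 132.10380893 106.        ]
knob top/base [[316.49027349 248.85845125]
 [316.67324823 224.738682  ]] tcp [[317.98147415 234.07300718]
 [318.01877665 248.20750322]]
pivot [[304.23302158 343.31505955]] handle [[151.04119911 250.02025684]] A [[383.21907108  97.96129628]
 [-39.62741952  98.48663369]
 [ 26.98499792 314.95604886]]
[[590.36179802 136.27418531 106.        ]] [[588.59691812 139.06694786  72.        ]]
cam [557.31812331 196.12470204 260.23374739]
```

View pics/w3c.png

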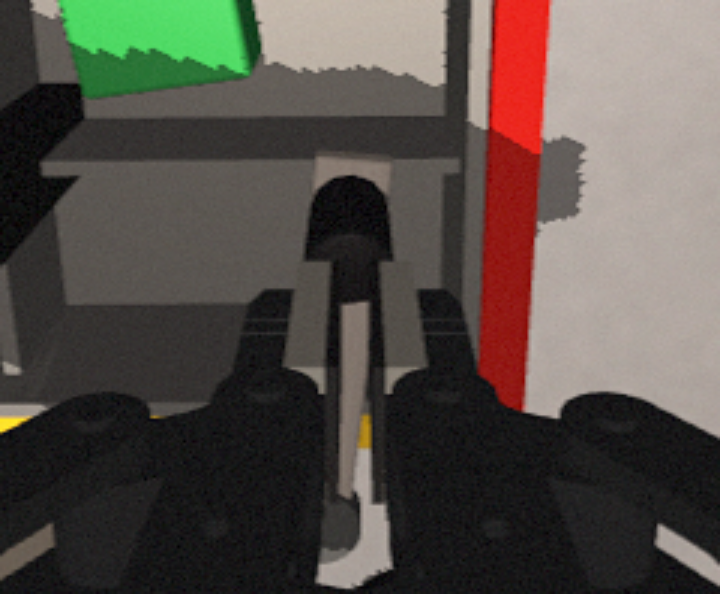

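View pics/s3c.png

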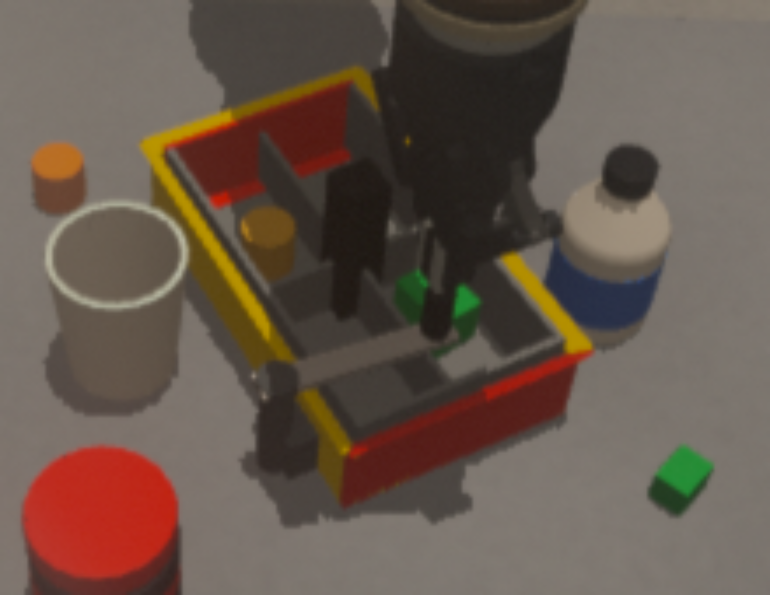

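```bash
python3 - <<'E'
from h import *
p=imaging.camera_params("wrist");st=telemetry.get_state()
R=Ro.from_rotvec(st["orientation"]).as_matrix()
print("fx",p["fx"],"gap",st["finger_gap"])
def show(P):
    X=st["position"]+np.array(P)@R.T; c=X@p["R"].T+p["t"]; u=proj(p,X)
    return np.c_[u,p["fx"]/c[:,2]].round(2)
for z in (0,-19,-38,-54): 
    print(z,show(np.array([[x,0,z] for x in (-11,0,11)])).tolist())
S=imaging.camera_params("scene")
print("scene crop tcp",(proj(S,[st["position"],st["position"]+[0,0,40]])-[270,130])*3.5)
E
python3 - <<'E'
import cv2
f=cv2.imread("pics/w2.png")[180:400,180:460];cv2.imwrite("pics/w2c.png",cv2.resize(f,None,fx=2.8,fy=2.7,interpolation=cv2.INTER_CUBIC))
E
```

```text
fx 329.6209736973427 gap 4.315897793235654
0 [[317.9, 251.41, 1.69], [317.89, 234.16, 1.72], [317.89, 216.31, 1.75]]
-19 [[317.89, 267.06, 1.87], [317.88, 248.3, 1.9], [317.87, 228.81, 1.94]]
-38 [[317.88, 286.31, 2.08], [317.87, 265.75, 2.13], [317.86, 244.31, 2.17]]
-54 [[317.87, 306.3, 2.31], [317.86, 283.96, 2.36], [317.85, 260.56, 2.42]]
scene crop tcp [[432.75977556 320.46481973]
 [441.07320332 269.42379568]]
```

View pics/w2c.png

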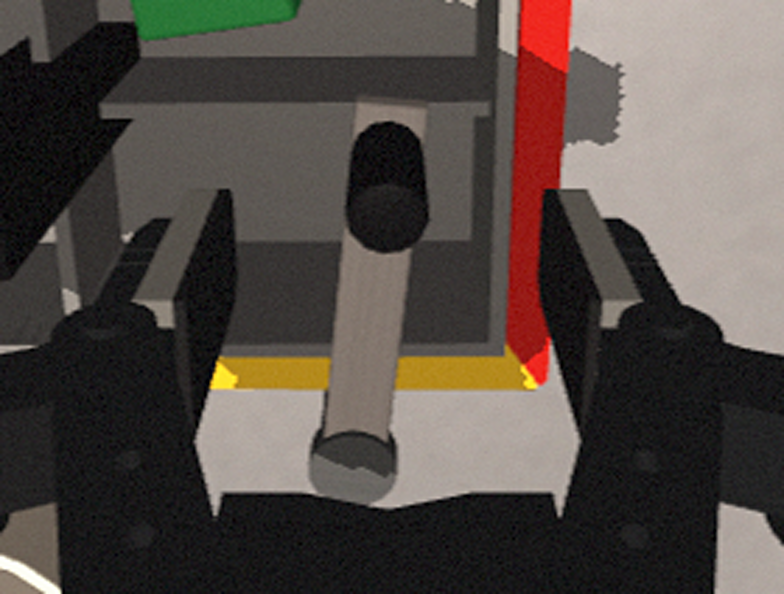

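Both views put the fingertips about 38 mm above the reported TCP. In the wrist view the pad scale is 2.16 px/mm at row 250. The jaws therefore closed above the knob. I'll open, go 25 mm lower and check the picture again.

```bash
python3 -m pendant '[[[0,0,0,0,0,0,0],[0,0,0,0,0,0,0],[0,0,0,0,0,0,0],[0,0,0,0,0,1,0],[0,0,0,0,0,1,0],[0,0,0,0,0,0.5,0],[0,0,0,0,0,0,0]]]'
python3 - <<'E'
from h import *
f=imaging.grab_frame("wrist");cv2.imwrite("pics/w4.png",f[100:400,140:500])
f=imaging.grab_frame("scene")[130:300,270:490];cv2.imwrite("pics/s4c.png",cv2.resize(f,None,fx=3.5,fy=3.5))
plan(bw([83.8,-.4,40])[0])
E
```

```text
time: 4.85
position: [592.6, 130.7, 55.3]
orientation: [-1.578, -2.714, 0.004]
contact_force: [-0.1, -0.5, 0.2]
finger_gap: 42.8
pos [593.7 130.8  56.8] zaxis [-0.001 -0.001 -1.   ] jawyaw 0.517 q [-0.51  0.54  0.3   1.79 -0.2   0.84  0.4 ]
shift cm tool [0.15 0.01 1.68]
```

View pics/w4.png

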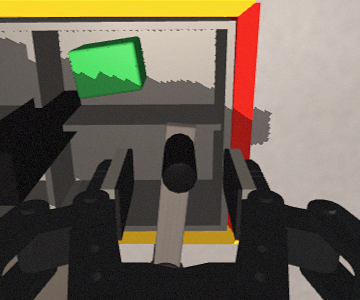

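View pics/s4c.png

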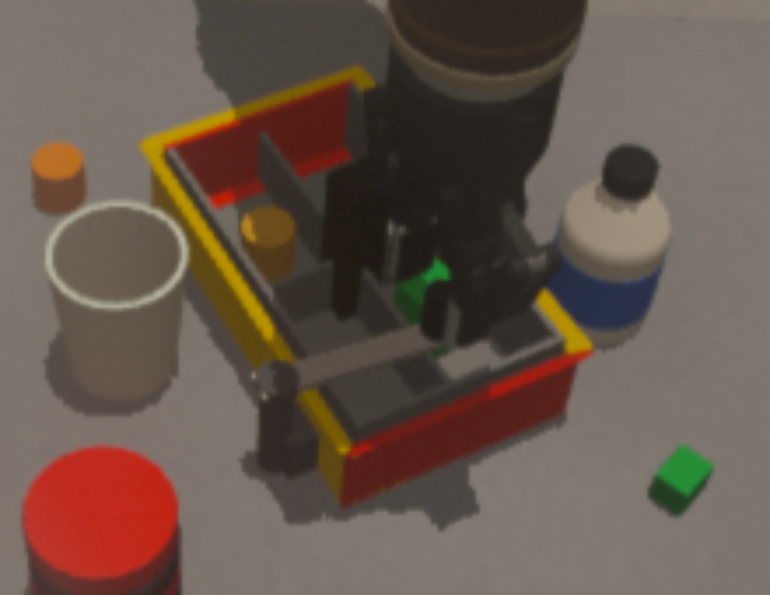

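The reported z is 57 with no contact. That is below the bar, so the real tips are about 38 mm above the reported TCP. The knob at (320,278) is centred between the jaws. I'll go down another 13 mm and close.

```bash
python3 -m pendant '[[[0,0,0,0.1,0,0.7,0],[0,0,0,0,0,0.6,0],[0,0,0,0,0,0,0.5],[0,0,0,0,0,0,0.9],[0,0,0,0,0,0,0.9],[0,0,0,0,0,0,0.9],[0,0,0,0,0,0,0.9]]]' 20
python3 - <<'E'
from h import *
f=imaging.grab_frame("wrist");cv2.imwrite("pics/w5.png",f[100:400,140:500])
print(telemetry.get_state()["finger_gap"])
plan(bw([83.8,-.4,43])[0])
E
```

```text
time: 5.53
position: [593.4, 131.9, 44.3]
orientation: [-1.579, -2.715, 0.0]
contact_force: [1.0, 0.6, -3.8]
finger_gap: 15.1
15.232074422824988
pos [593.4 131.9  44.3] zaxis [-0. -0. -1.] jawyaw 0.517 q [-0.51  0.56  0.29  1.8  -0.21  0.82  0.4 ]
shift cm tool [ 0.04 -0.02  0.13]
```

View pics/w5.png

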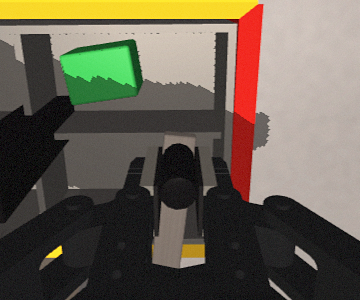

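Knob gripped, gap 15.2 mm. Now I'll swing the bar along its arc.

```bash
python3 -m pendant '[[[0,0,0,-0.15,0.97,0,0.9],[0,0,0,-0.26,0.95,0,0.9],[0,0,0,-0.36,0.91,0,0.9],[0,0,0,-0.46,0.87,0,0.9],[0,0,0,-0.56,0.81,0,0.9],[0,0,0,0,0,0,0.9]]]'
python3 -m pendant '[[[0,0,0,-0.64,0.74,0,0.9],[0,0,0,-0.72,0.67,0,0.9],[0,0,0,-0.79,0.58,0,0.9],[0,0,0,-0.85,0.49,0,0.9],[0,0,0,0,0,0,0.9]]]'
python3 -m pendant '[[[0,0,0,-0.9,0.39,0,0.9],[0,0,0,-0.94,0.29,0,0.9],[0,0,0,-0.96,0.18,0,0.9],[0,0,0,-0.98,0.08,0,0.9],[0,0,0,0,0,0,0.9],[0,0,0,0,0,0,0.9]]]'
python3 - <<'E'
from h import *
f=imaging.grab_frame("wrist");cv2.imwrite("pics/w6.png",f)
f=imaging.grab_frame("scene");cv2.imwrite("pics/s6.png",f)
print(telemetry.get_state()["finger_gap"])
plan(bw([163,-86,43])[0])
E
```

```text
time: 6.08
position: [642.4, 139.5, 44.3]
orientation: [-1.579, -2.715, -0.001]
contact_force: [-1.0, 3.2, -0.1]
finger_gap: 15.1
time: 6.5
position: [680.2, 123.1, 44.5]
orientation: [1.581, 2.712, 0.001]
contact_force: [1.4, 1.7, -1.9]
finger_gap: 15.4
time: 7.0
position: [705.5, 95.0, 44.4]
orientation: [1.581, 2.714, -0.001]
contact_force: [-2.8, -1.6, -0.3]
finger_gap: 15.2
15.384127717391134
pos [705.   95.7  44.5] zaxis [ 0.    -0.001 -1.   ] jawyaw 0.517 q [-0.39  0.71  0.29  1.51 -0.23  0.95  0.49]
shift cm tool [ 0.15 -0.01  0.15]
```

View pics/s6.png

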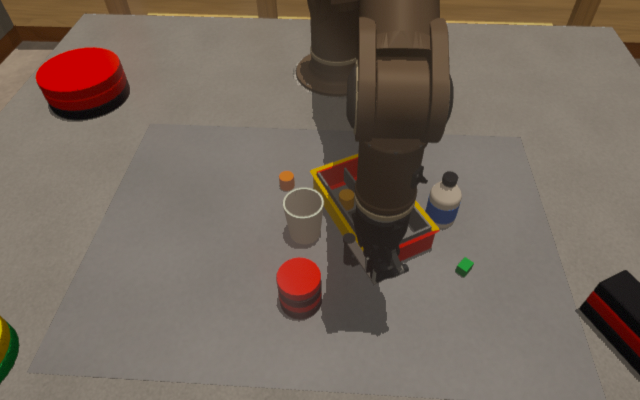

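View pics/w6.png

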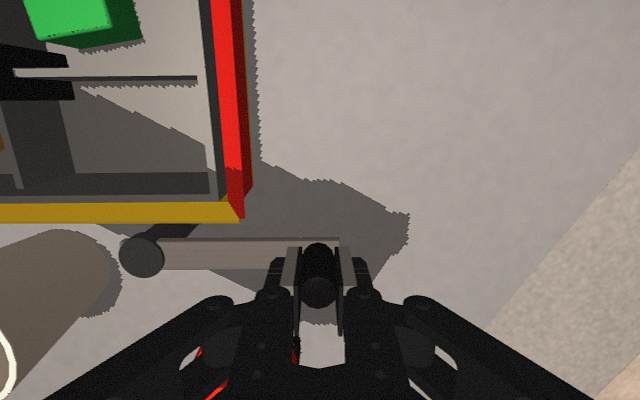

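The bar now lies along bin +x: the knob is at (318,290), the pivot at (142,257), and the TCP matches the 1.57 rad position to 1.5 mm. I'll release, rise, move over the handle and turn 90 degrees.

```bash
python3 -m pendant '[[[0,0,0,0,0,0,0.3],[0,0,0,0,0,0,0.2],[0,0,0,0,0,0,0.2],[0,0,0,0,0,-2,0.2],[0,0,0,0,0,-2.5,0],[0,0,0,0,0,-3,0],[0,0,0,0,0,0,0]]]'
python3 - <<'E'
from h import *
f=imaging.grab_frame("top");cv2.imwrite("pics/t7.png",f)
plan(bw([0,0,115])[0],.518+np.pi/2)
E
```

```text
time: 7.68
position: [708.8, 97.3, 126.5]
orientation: [1.575, 2.709, 0.011]
contact_force: [0.3, -0.1, 1.0]
finger_gap: 42.4
pos [707.8  97.3 124. ] zaxis [ 0.008  0.002 -1.   ] jawyaw 0.518 q [-0.4   0.63  0.31  1.45 -0.21  1.08  0.47]
shift cm tool [  8.75 -16.63   0.75]
turn about tool z (deg) 89.98560851723116 then shift [-16.62  -8.76   0.87]
```

View pics/t7.png

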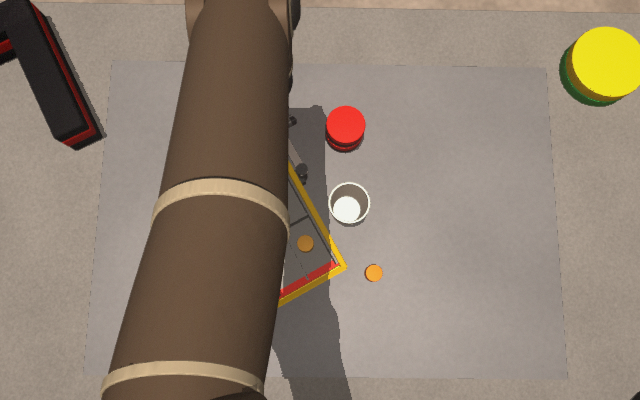

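```bash
python3 -m pendant '[[[0,0,0,2.2,-4.1,0,0],[0,0,0,2.2,-4.1,0,0],[0,0,0,2.2,-4.1,0,0],[0,0,0,2.1,-4.1,0,0],[0,0,0,0,-0.2,0,0]]]'
python3 -m pendant '[[[0,0,-7,0,0,0,0],[0,0,-7,0,0,0,0],[0,0,-7,0,0,0,0],[0,0,-7,0,0,0,0],[0,0,-7,0,0,0,0],[0,0,-7,0,0,0,0],[0,0,-7,0,0,0,0],[0,0,-7,0,0,0,0]]]'
python3 -m pendant '[[[0,0,-7,0,0,0,0],[0,0,-7,0,0,0,0],[0,0,-7,0,0,0,0],[0,0,-7,0,0,0,0],[0,0,-6,0,0,0,0],[0,0,0,0,0,0,0]]]'
python3 - <<'E'
from h import *
p=imaging.camera_params("wrist")
f=imaging.grab_frame("wrist");cv2.imwrite("pics/w8.png",f)
plan(bw([0,0,115])[0],.518+np.pi/2)
h=bw([[13,13,108],[13,-13,108],[-13,-13,108],[-13,13,108]]);print("handle top corners",proj(p,h).round(1).tolist())
print("rim",proj(p,bw([[122.5,73.5,60],[122.5,-73.5,60],[-122.5,-73.5,60],[-122.5,73.5,60]])).round(1).tolist())
c=f[60:400,140:500];cv2.imwrite("pics/w8c.png",cv2.resize(c,None,fx=1.75,fy=1.75))
E
```

```text
time: 8.15
position: [526.7, 90.2, 117.3]
orientation: [-1.574, -2.709, 0.008]
contact_force: [-0.6, 0.1, -0.8]
finger_gap: 42.6
time: 8.82
position: [536.6, 91.0, 119.1]
orientation: [-0.109, -3.14, -0.0]
contact_force: [-0.0, 0.7, -0.1]
finger_gap: 42.8
time: 9.32
position: [536.6, 90.9, 119.1]
orientation: [0.811, -3.035, -0.001]
contact_force: [0.1, 1.1, -1.0]
finger_gap: 43.0
pos [536.6  90.8 119.1] zaxis [-0.  0. -1.] jawyaw 2.086 q [-0.25  0.36 -0.01  1.88  0.01  0.91  1.82]
shift cm tool [1.44 0.83 0.42]
turn about tool z (deg) -0.14179830196015827 then shift [1.43 0.84 0.42]
handle top corners [[354.2, 226.3], [311.7, 226.2], [311.6, 185.0], [355.8, 185.1]]
rim [[414.6, 325.8], [241.7, 325.4], [216.4, -3.2], [449.9, -2.1]]
```

View pics/w8.png

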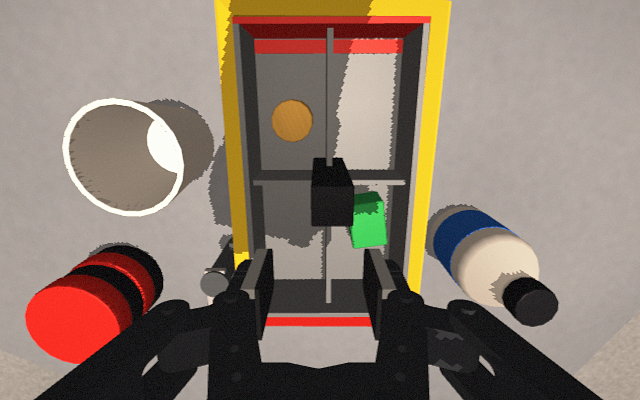

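Handle top corners at (312..353, 185..225) match the prediction to 1 px. I'll centre over it and descend.

```bash
python3 -m pendant '[[[0,0,0,1.4,0.8,0,0],[0,0,0,0,0,2,0],[0,0,0,0,0,2,0],[0,0,0,0,0,1,0],[0,0,0,0,0,0,0]]]'
python3 - <<'E'
from h import *
p=imaging.camera_params("wrist")
f=imaging.grab_frame("wrist");cv2.imwrite("pics/w9.png",f)
plan(bw([0,0,32])[0],.518+np.pi/2)
h=bw([[13,13,108],[13,-13,108],[-13,-13,108],[-13,13,108]]);print("handle top corners",proj(p,h).round(1).tolist())
E
```

```text
time: 9.78
position: [518.9, 90.5, 67.3]
orientation: [0.799, -3.034, -0.0]
contact_force: [-1.5, -0.1, -0.4]
finger_gap: 42.4
pos [519.7  90.7  68.6] zaxis [-0.002 -0.001 -1.   ] jawyaw 2.086 q [-0.25  0.4  -0.02  1.96  0.01  0.78  1.81]
shift cm tool [-0.05  0.01  3.66]
turn about tool z (deg) -0.147139605382708 then shift [-0.05  0.01  3.66]
handle top corners [[347.1, 296.6], [292.5, 296.8], [291.0, 246.8], [348.4, 246.6]]
```

View pics/w9.png

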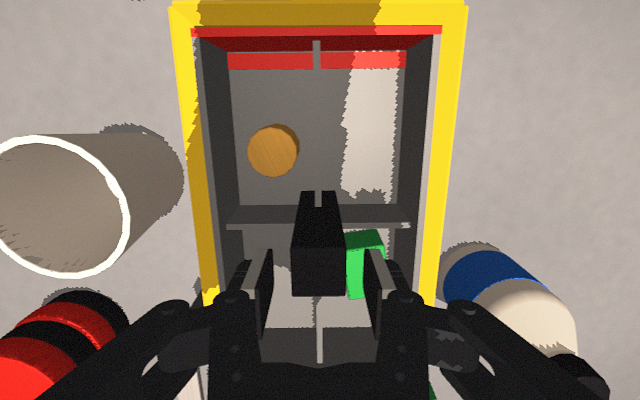

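Aligned: the handle top spans columns 291–346 and its near edge is at row 296, as predicted. I'll descend the last 36 mm and close.

```bash
python3 -m pendant '[[[0,0,0,0,0,1.6,0],[0,0,0,0,0,1.3,0],[0,0,0,0,0,0.7,0],[0,0,0,0,0,0,0],[0,0,0,0,0,0,0.4],[0,0,0,0,0,0,0.6],[0,0,0,0,0,0,0.8],[0,0,0,0,0,0,0.8]]]' 80
python3 -m pendant '[[[0,0,0,0,0,0,0.8],[0,0,0,0,0,0,0.8]]]' 80
python3 - <<'E'
from h import *
f=imaging.grab_frame("wrist");cv2.imwrite("pics/w10.png",f)
f=imaging.grab_frame("scene")[100:300,250:510];cv2.imwrite("pics/s10.png",cv2.resize(f,None,fx=3,fy=3))
plan(bw([0,0,32])[0],.518+np.pi/2)
E
```

```text
time: 10.5
position: [521.0, 91.2, 34.3]
orientation: [-0.803, 3.036, 0.0]
contact_force: [-0.4, 1.6, 1.6]
finger_gap: 25.1
time: 10.67
position: [521.0, 91.2, 34.3]
orientation: [-0.804, 3.036, 0.0]
contact_force: [-1.1, 1.1, 5.6]
finger_gap: 25.1
pos [521.   91.2  34.3] zaxis [ 0.001  0.001 -1.   ] jawyaw 2.088 q [-0.25  0.45 -0.02  1.98  0.01  0.7   1.81]
shift cm tool [0.09 0.03 0.23]
turn about tool z (deg) -0.035858893949452346 then shift [0.09 0.03 0.23]
```

View pics/w10.png

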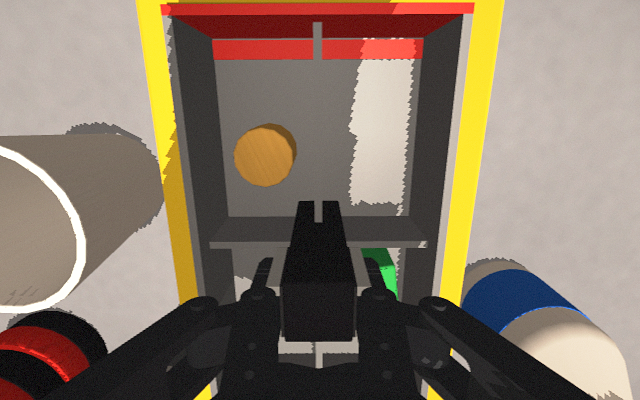

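View pics/s10.png

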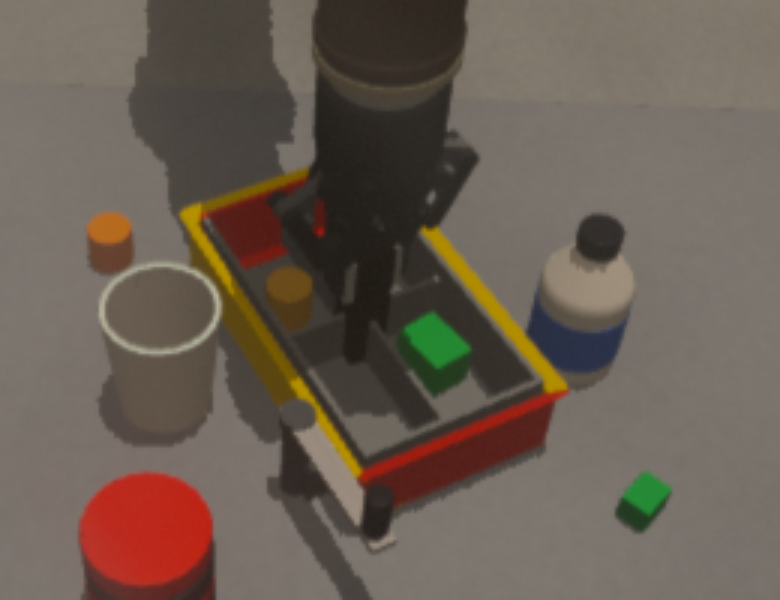

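Handle gripped: gap 25 mm, TCP (521.0, 91.2, 34.3). The bar is clear of the insert and both parts are inside. I'll lift gently and check.

```bash
python3 -m pendant '[[[0,0,0,0,0,-0.4,0.8],[0,0,0,0,0,-0.8,0.8],[0,0,0,0,0,-1.2,0.8],[0,0,0,0,0,-1.5,0.8],[0,0,0,0,0,-1.5,0.8],[0,0,0,0,0,-1.5,0.8],[0,0,0,0,0,-1.2,0.8],[0,0,0,0,0,-0.9,0.8]]]'
python3 -m pendant '[[[0,0,0,0,0,-1,0.8],[0,0,0,0,0,-1.5,0.8],[0,0,0,0,0,-1.5,0.8],[0,0,0,0,0,-1.5,0.8],[0,0,0,0,0,-1,0.8],[0,0,0,0,0,-0.6,0.8],[0,0,0,0,0,-0.3,0.8],[0,0,0,0,0,0,0.8]]]'
python3 - <<'E'
from h import *
f=imaging.grab_frame("wrist");cv2.imwrite("pics/w11.png",f)
f=imaging.grab_frame("scene")[50:300,230:510];cv2.imwrite("pics/s11.png",cv2.resize(f,None,fx=2.4,fy=2.4))
plan([521,91.2,199],.518+np.pi/2); print(telemetry.get_state()["finger_gap"])
E
```

```text
time: 11.43
position: [520.5, 90.4, 124.8]
orientation: [-0.803, 3.037, -0.0]
contact_force: [-0.0, 0.2, -4.7]
finger_gap: 25.1
time: 12.1
position: [520.5, 90.7, 197.7]
orientation: [-0.803, 3.037, 0.0]
contact_force: [-0.7, -0.4, -4.2]
finger_gap: 25.1
pos [520.   90.6 196.8] zaxis [-0.001 -0.    -1.   ] jawyaw 2.088 q [-0.25  0.25 -0.01  1.83  0.    1.07  1.82]
shift cm tool [-0.12 -0.   -0.22]
turn about tool z (deg) -0.04427250328755715 then shift [-0.12 -0.   -0.22]
25.39486828744796
```

View pics/w11.png

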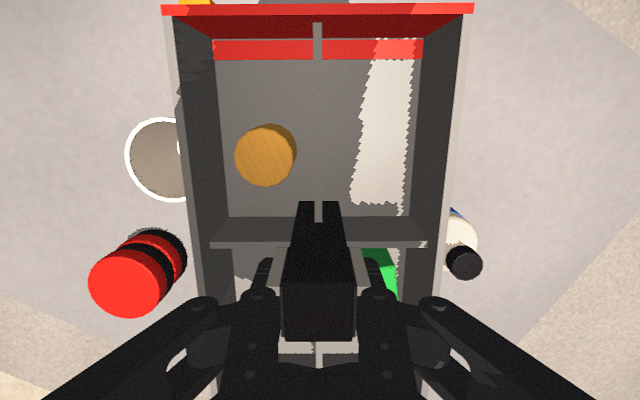

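View pics/s11.png

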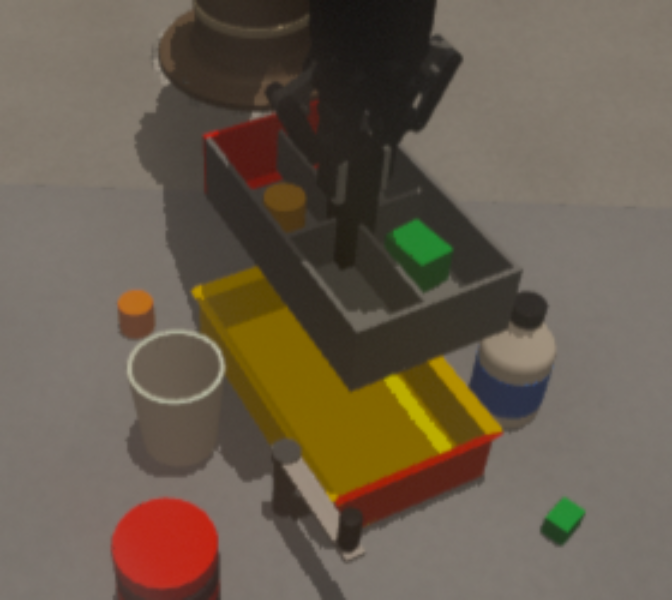

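Lifted cleanly, with the wrist picture unchanged so there is no slip. Brass (265,155) and the green block are inside. I'll check the insert's offset and tilt in the hand, then turn it.

```bash
python3 - <<'E'
from h import *
p=imaging.camera_params("wrist");st=telemetry.get_state()
R=Ro.from_rotvec(st["orientation"]).as_matrix()
def show(P): return proj(p,st["position"]+np.array(P)@R.T).round(1).tolist()
for d in (-3,0,3): print(d,show([[112+d,-63,-27.7],[112+d,63,-27.7],[13+d,-13,-73.7],[13+d,13,-73.7],[-13+d,-13,-73.7],[-13+d,13,-73.7]]))
im=cv2.imread("pics/w11.png")
cv2.imwrite("pics/w11a.png",cv2.resize(im[0:60,140:500],None,fx=2.2,fy=4)); 
g=im[:,230].astype(int); print(g[0:20].tolist())
c=np.clip(im[180:400,240:400].astype(int)*4,0,255).astype(np.uint8);cv2.imwrite("pics/w11b.png",cv2.resize(c,None,fx=2.7,fy=2.7))
E
```

```text
-3 [[163.8, 12.6], [476.5, 12.6], [284.4, 291.0], [356.9, 290.9], [286.5, 350.5], [354.5, 350.4]]
0 [[162.7, 4.2], [477.6, 4.1], [284.2, 283.6], [357.2, 283.5], [286.3, 344.0], [354.8, 343.9]]
3 [[161.7, -4.4], [478.6, -4.4], [283.9, 276.1], [357.5, 276.1], [286.0, 337.4], [355.1, 337.3]]
[[202, 210, 221], [201, 210, 220], [202, 211, 219], [200, 209, 219], [73, 81, 211], [35, 42, 206], [36, 44, 208], [43, 50, 210], [41, 49, 209], [44, 53, 209], [37, 47, 206], [43, 51, 207], [45, 53, 210], [41, 51, 210], [38, 44, 204], [27, 38, 155], [17, 20, 107], [21, 25, 109], [16, 14, 109], [18, 24, 110]]
```

View pics/w11b.png

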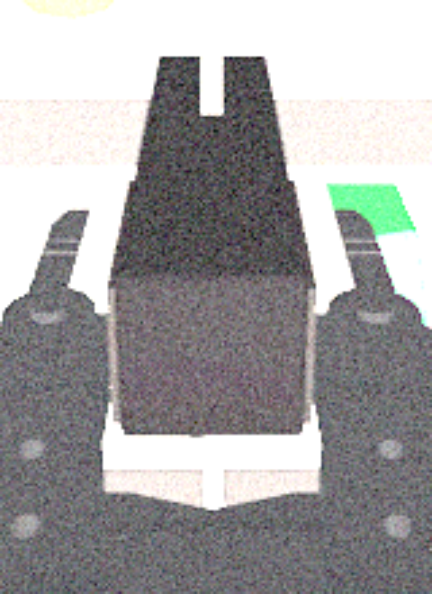

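View pics/w11a.png

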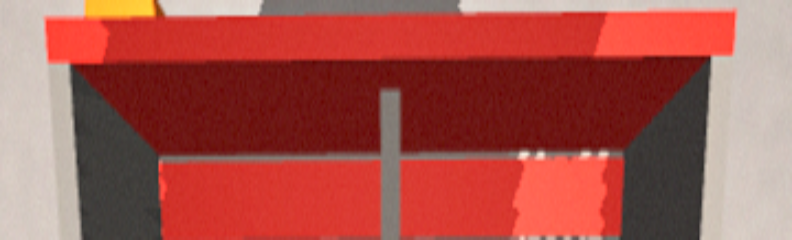

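The insert is centred and level in the hand: predicted and seen edges agree to about 1 px. Now the half turn.

```bash
python3 -m pendant '[[[0,0,2,0,0,0,0.8],[0,0,4,0,0,0,0.8],[0,0,6,0,0,0,0.8],[0,0,7,0,0,0,0.8],[0,0,7,0,0,0,0.8],[0,0,7,0,0,0,0.8],[0,0,7,0,0,0,0.8],[0,0,7,0,0,0,0.8]]]'
python3 -m pendant '[[[0,0,7,0,0,0,0.8],[0,0,7,0,0,0,0.8],[0,0,7,0,0,0,0.8],[0,0,7,0,0,0,0.8],[0,0,7,0,0,0,0.8],[0,0,7,0,0,0,0.8],[0,0,7,0,0,0,0.8],[0,0,7,0,0,0,0.8]]]'
python3 -m pendant '[[[0,0,7,0,0,0,0.8],[0,0,7,0,0,0,0.8],[0,0,7,0,0,0,0.8],[0,0,7,0,0,0,0.8],[0,0,7,0,0,0,0.8],[0,0,7,0,0,0,0.8],[0,0,7,0,0,0,0.8],[0,0,7,0,0,0,0.8]]]'
python3 -m pendant '[[[0,0,6,0,0,0,0.8],[0,0,5,0,0,0,0.8],[0,0,3,0,0,0,0.8],[0,0,1,0,0,0,0.8],[0,0,0,0,0,0,0.8]]]'
python3 - <<'E'
from h import *
plan([520.5,91,197],.518+np.pi/2); print(telemetry.get_state()["finger_gap"])
f=imaging.grab_frame("wrist");cv2.imwrite("pics/w12.png",f)
E
```

```text
time: 12.87
position: [519.9, 90.6, 196.5]
orientation: [-0.483, -3.103, 0.001]
contact_force: [-0.4, -0.5, -3.8]
finger_gap: 25.5
time: 13.53
position: [519.9, 90.6, 196.5]
orientation: [-1.884, -2.513, 0.002]
contact_force: [0.1, 0.7, -3.8]
finger_gap: 25.1
time: 14.2
position: [519.9, 90.6, 196.5]
orientation: [2.844, 1.335, -0.003]
contact_force: [0.3, -0.5, -4.1]
finger_gap: 25.3
time: 14.62
position: [520.0, 90.7, 196.8]
orientation: [2.99, 0.962, -0.002]
contact_force: [0.4, 1.0, -3.4]
finger_gap: 25.3
pos [520.   90.7 196.8] zaxis [-0.001 -0.001 -1.   ] jawyaw -0.948 q [-0.64  0.25  0.45  1.85 -0.13  1.06 -1.08]
shift cm tool [ 0.06  0.01 -0.02]
turn about tool z (deg) 5.986611906493954 then shift [ 0.06  0.   -0.02]
25.34942871254386
```

View pics/w12.png

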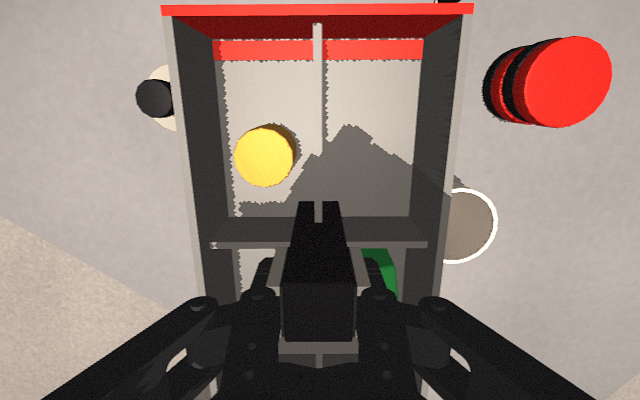

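Another 6 degrees to go. The contents are unmoved. I'll finish the turn and lower to just above the rim.

```bash
python3 -m pendant '[[[0,0,2,0,0,0,0.8],[0,0,3,0,0,0,0.8],[0,0,1,0.1,0,0,0.8],[0,0,0,0,0,0.6,0.8],[0,0,0,0,0,1.2,0.8],[0,0,0,0,0,1.5,0.8],[0,0,0,0,0,1.5,0.8],[0,0,0,0,0,1.2,0.8]]]'
python3 -m pendant '[[[0,0,0,0,0,1,0.8],[0,0,0,0,0,1,0.8],[0,0,0,0,0,0.8,0.8],[0,0,0,0,0,0.5,0.8],[0,0,0,0,0,0,0.8]]]'
python3 - <<'E'
from h import *
plan([520.5,91,34.3],.518+np.pi/2); print(telemetry.get_state()["finger_gap"])
f=imaging.grab_frame("wrist");cv2.imwrite("pics/w13.png",f)
f=imaging.grab_frame("scene")[50:300,230:510];cv2.imwrite("pics/s13.png",cv2.resize(f,None,fx=2.4,fy=2.4))
E
```

```text
time: 15.33
position: [520.8, 91.2, 136.0]
orientation: [-3.036, -0.807, 0.001]
contact_force: [-0.3, -0.4, -3.3]
finger_gap: 25.2
time: 15.75
position: [520.8, 91.1, 103.5]
orientation: [3.037, 0.804, -0.002]
contact_force: [-0.3, 0.8, -3.7]
finger_gap: 25.1
pos [520.8  91.1 103.5] zaxis [-0.001 -0.001 -1.   ] jawyaw -1.053 q [-0.61  0.37  0.44  1.95 -0.2   0.86 -1.12]
shift cm tool [-0.02 -0.    6.92]
turn about tool z (deg) -0.022909731563987793 then shift [-0.02 -0.    6.92]
25.09799664301731
```

View pics/w13.png

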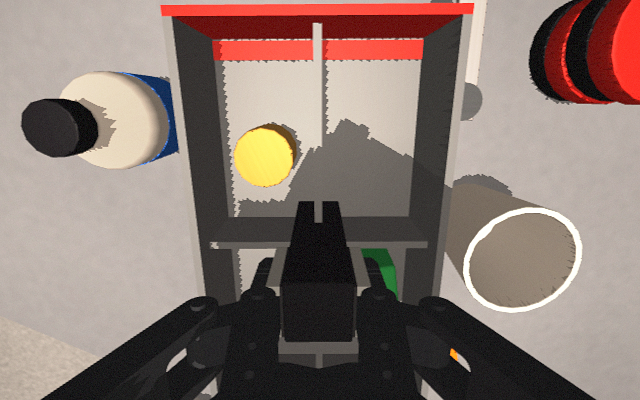

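View pics/s13.png

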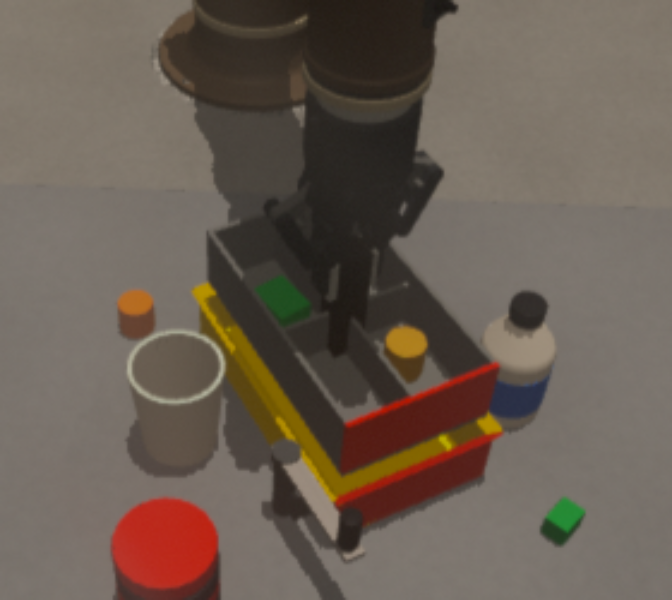

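Aligned above the bin, red end to red end. I'll lower slowly and watch the force.

```bash
python3 -m pendant '[[[0,0,0,0,0,0.5,0.8],[0,0,0,0,0,0.7,0.8],[0,0,0,0,0,0.7,0.8],[0,0,0,0,0,0.6,0.8],[0,0,0,0,0,0.5,0.8],[0,0,0,0,0,0,0.8]]]'
python3 -m pendant '[[[0,0,0,0,0,0.4,0.8],[0,0,0,0,0,0.5,0.8],[0,0,0,0,0,0.5,0.8],[0,0,0,0,0,0.5,0.8],[0,0,0,0,0,0.4,0.8],[0,0,0,0,0,0.3,0.8],[0,0,0,0,0,0,0.8]]]'
python3 - <<'E'
from h import *
plan([520.5,91,34.3],.518+np.pi/2);s=telemetry.get_state();print(s["contact_force"],s["moment"])
E
```

```text
time: 16.35
position: [520.4, 91.1, 73.1]
orientation: [3.037, 0.803, -0.003]
contact_force: [0.5, -0.2, -2.8]
finger_gap: 24.9
time: 16.93
position: [520.8, 91.2, 47.7]
orientation: [3.037, 0.803, -0.002]
contact_force: [-1.1, -0.1, -3.8]
finger_gap: 25.4
pos [520.8  91.2  47.7] zaxis [-0.001 -0.    -1.   ] jawyaw -1.054 q [-0.58  0.45  0.4   2.   -0.26  0.74 -1.07]
shift cm tool [-0.04 -0.    1.34]
turn about tool z (deg) -0.041981881596699556 then shift [-0.04 -0.    1.34]
[-1.08087282 -0.06006099 -3.83567256] [-0.03975236  0.07507733  0.0437036 ]
```

```bash
python3 -m pendant '[[[0,0,0,0,0,0.4,0.8],[0,0,0,0,0,0.4,0.8],[0,0,0,0,0,0.3,0.8],[0,0,0,0,0,0.2,0.8],[0,0,0,0,0,0.1,0.8],[0,0,0,0,0,0,0.8],[0,0,0,0,0,0,0.8]]]'
python3 - <<'E'
from h import *
plan([520.5,91,34.3]);s=telemetry.get_state();print(s["contact_force"],s["moment"])
f=imaging.grab_frame("scene")[50:300,230:510];cv2.imwrite("pics/s14.png",cv2.resize(f,None,fx=2.4,fy=2.4))
E
```

```text
time: 17.52
position: [521.4, 91.3, 34.5]
orientation: [-3.037, -0.803, -0.0]
contact_force: [-0.4, 0.2, -3.9]
finger_gap: 24.9
pos [521.4  91.3  34.5] zaxis [ 0.  0. -1.] jawyaw -1.054 q [-0.57  0.47  0.39  2.   -0.27  0.71 -1.06]
shift cm tool [-0.09 -0.02  0.02]
[-0.41503998  0.16100852 -3.92962616] [-0.02050809  0.01239245  0.00717685]
```

View pics/s14.png

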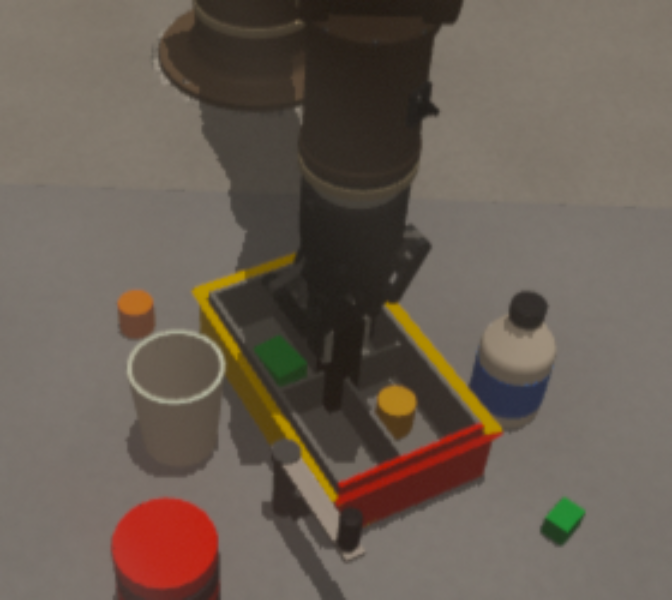

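It is nearly home, but the wrist still carries the weight at −3.9 N. I'll ease down until the force reverses.

```bash
python3 -m pendant '[[[0,0,0,0,0,0.1,0.8],[0,0,0,0,0,0.05,0.8],[0,0,0,0,0,0.05,0.8],[0,0,0,0,0,0,0.8],[0,0,0,0,0,0,0.8]]]'
```

```text
time: 17.98
position: [521.6, 91.2, 34.2]
orientation: [-3.036, -0.803, -0.002]
contact_force: [-6.2, -1.5, 15.8]
finger_gap: 25.0
```

Seated: force +16 N up, z 34.2 against the original 34.3. I'll release and retreat upward.

```bash
python3 -m pendant '[[[0,0,0,0,0,-0.1,0.8],[0,0,0,0,0,0,0.4],[0,0,0,0,0,0,0.1],[0,0,0,0,0,0,0],[0,0,0,0,0,0,0],[0,0,0,0,0,-1,0],[0,0,0,0,0,-2,0],[0,0,0,0,0,-2.5,0]]]'
python3 -m pendant '[[[0,0,0,0,0,-2.5,0],[0,0,0,0,0,-1.5,0],[0,0,0,0,0,0,0]]]'
python3 - <<'E'
from h import *
p=imaging.camera_params("wrist")
f=imaging.grab_frame("wrist");cv2.imwrite("pics/w15.png",f)
f=imaging.grab_frame("scene")[50:300,230:510];cv2.imwrite("pics/s15.png",cv2.resize(f,None,fx=2.4,fy=2.4))
h=bw([[13,13,108],[13,-13,108],[-13,-13,108],[-13,13,108]]);print("handle top corners",proj(p,h).round(1).tolist())
plan(bw([163,-88,124])[0],.518)
E
```

```text
time: 18.65
position: [520.2, 90.9, 88.4]
orientation: [3.037, 0.803, -0.005]
contact_force: [0.3, -0.1, 0.1]
finger_gap: 42.4
time: 18.9
position: [523.6, 91.6, 132.4]
orientation: [-3.037, -0.803, -0.01]
contact_force: [0.7, 0.5, -0.0]
finger_gap: 43.0
handle top corners [[294.3, 207.0], [334.7, 206.9], [334.2, 244.0], [295.2, 244.1]]
pos [521.6  91.5 129.2] zaxis [ 0.001  0.001 -1.   ] jawyaw -1.053 q [-0.63  0.34  0.45  1.93 -0.18  0.91 -1.14]
shift cm tool [16.14  8.75  0.55]
turn about tool z (deg) 89.96631445610478 then shift [  8.76 -16.13   0.53]
```

View pics/w15.png

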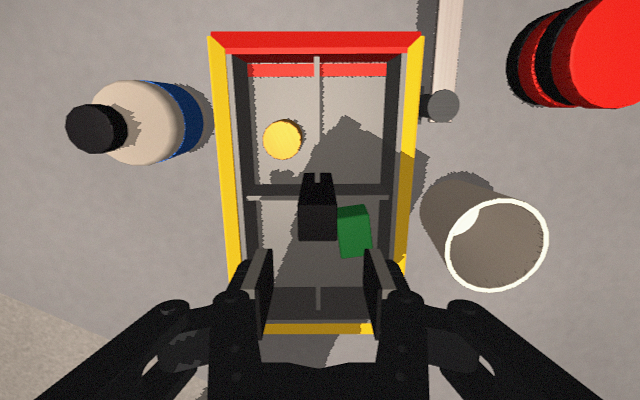

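View pics/s15.png

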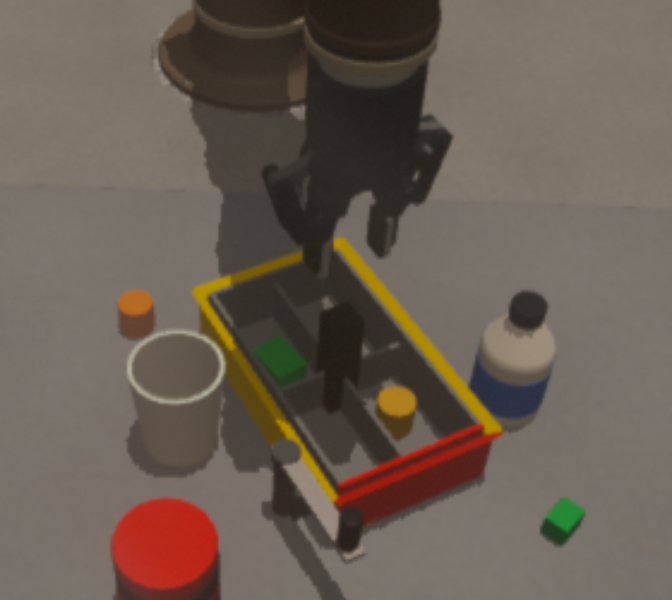

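The insert is seated with red end to red end, and both parts are inside: brass at (283,140), block at (354,232). Next I'll turn back −90 degrees and go to the knob.

```bash
python3 -m pendant '[[[0,0,-7,0,0,0,0],[0,0,-7,0,0,0,0],[0,0,-7,0,0,0,0],[0,0,-7,0,0,0,0],[0,0,-7,0,0,0,0],[0,0,-7,0,0,0,0],[0,0,-7,0,0,0,0],[0,0,-7,0,0,0,0]]]'
python3 -m pendant '[[[0,0,-7,0,0,0,0],[0,0,-7,0,0,0,0],[0,0,-7,0,0,0,0],[0,0,-7,0,0,0,0],[0,0,-6,0,0,0,0],[0,0,0,0,0,0,0]]]'
python3 -m pendant '[[[0,0,0,-1.7,3.2,0,0],[0,0,0,-1.7,3.2,0,0],[0,0,0,-1.8,3.2,0,0],[0,0,0,-1.8,3.2,0,0],[0,0,0,-1.7,3.2,0,0],[0,0,0,0,0,0,0]]]'
python3 - <<'E'
from h import *
p=imaging.camera_params("wrist")
f=imaging.grab_frame("wrist");cv2.imwrite("pics/w16.png",f)
print("knob",proj(p,bw([[163,-88,106],[163,-86,106],[75,-88,72]])).round(1).tolist())
plan(bw([163,-87,44])[0],.518)
E
```

```text
time: 19.67
position: [520.3, 91.1, 127.1]
orientation: [-2.297, -2.142, 0.003]
contact_force: [-0.2, 0.2, -0.0]
finger_gap: 42.8
time: 20.17
position: [520.4, 91.0, 127.2]
orientation: [-1.572, -2.718, 0.002]
contact_force: [-0.4, -0.5, -0.2]
finger_gap: 42.7
time: 20.67
position: [707.8, 94.3, 125.4]
orientation: [1.585, 2.711, -0.002]
contact_force: [-2.2, 0.3, -0.9]
finger_gap: 43.0
knob [[315.1, 219.0], [315.0, 216.0], [195.5, 203.4]]
pos [705.   94.3 125.4] zaxis [-0.002 -0.001 -1.   ] jawyaw 0.513 q [-0.29  0.62  0.14  1.44 -0.09  1.09  0.38]
shift cm tool [0.17 0.09 8.14]
turn about tool z (deg) -0.2914475086666993 then shift [0.17 0.09 8.14]
```

View pics/w16.png

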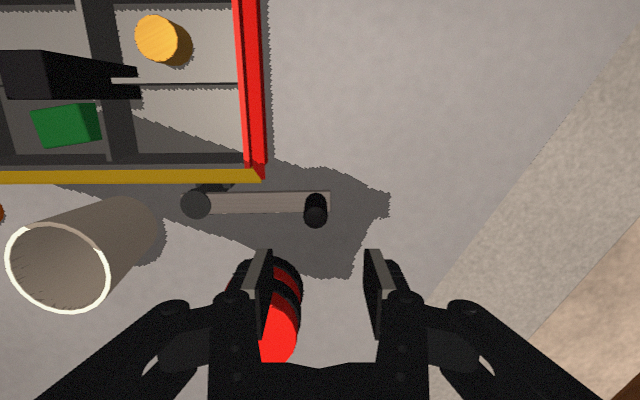

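The knob is at (315,217) as predicted. I'll descend and close.

```bash
python3 -m pendant '[[[0,0,0,0.15,0.05,2,0],[0,0,0,0,0,2,0],[0,0,0,0,0,2,0],[0,0,0,0,0,1.3,0],[0,0,0,0,0,0.7,0],[0,0,0,0,0,0,0],[0,0,0,0,0,0,0.5],[0,0,0,0,0,0,0.9]]]' 20
python3 -m pendant '[[[0,0,0,0,0,0,0.9],[0,0,0,0,0,0,0.9],[0,0,0,0,0,0,0.9]]]' 20
python3 - <<'E'
from h import *
plan(bw([163,-87,44])[0],.518)
f=imaging.grab_frame("wrist");cv2.imwrite("pics/w17.png",f[100:400,140:500])
E
```

```text
time: 21.38
position: [703.8, 96.4, 49.8]
orientation: [1.579, 2.714, 0.002]
contact_force: [0.1, -0.7, -0.2]
finger_gap: 19.3
time: 21.63
position: [704.5, 96.8, 50.0]
orientation: [1.578, 2.714, 0.004]
contact_force: [3.5, 0.9, 2.6]
finger_gap: 15.0
pos [704.5  96.8  50. ] zaxis [ 0.003  0.001 -1.   ] jawyaw 0.517 q [-0.29  0.69  0.13  1.51 -0.1   0.95  0.39]
shift cm tool [-0.07 -0.01  0.6 ]
turn about tool z (deg) -0.04012021317913418 then shift [-0.07 -0.01  0.6 ]
```

View pics/w17.png

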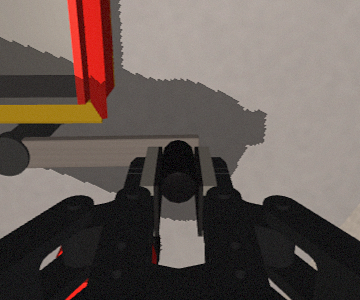

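Gripped, gap 15 mm. Now I'll swing back along the arc to the stop.

```bash
python3 -m pendant '[[[0,0,0,0.98,-0.08,0,0.9],[0,0,0,0.96,-0.18,0,0.9],[0,0,0,0.94,-0.29,0,0.9],[0,0,0,0.9,-0.39,0,0.9],[0,0,0,0,0,0,0.9]]]'
python3 -m pendant '[[[0,0,0,0.85,-0.49,0,0.9],[0,0,0,0.79,-0.58,0,0.9],[0,0,0,0.72,-0.67,0,0.9],[0,0,0,0.64,-0.74,0,0.9],[0,0,0,0,0,0,0.9]]]'
python3 -m pendant '[[[0,0,0,0.56,-0.81,0,0.9],[0,0,0,0.46,-0.87,0,0.9],[0,0,0,0.36,-0.91,0,0.9],[0,0,0,0.26,-0.95,0,0.9],[0,0,0,0.15,-0.97,0,0.9],[0,0,0,0,0,0,0.9]]]'
python3 - <<'E'
from h import *
print(telemetry.get_state()["finger_gap"]);plan(bw([75,0,50])[0],.518)
E
```

```text
time: 22.1
position: [676.5, 127.7, 49.9]
orientation: [1.575, 2.717, 0.006]
contact_force: [4.7, 4.2, 2.3]
finger_gap: 15.0
time: 22.52
position: [640.0, 144.6, 50.0]
orientation: [-1.573, -2.719, -0.011]
contact_force: [5.0, 13.0, 1.4]
finger_gap: 15.1
time: 23.02
position: [589.0, 136.4, 49.6]
orientation: [-1.572, -2.715, -0.005]
contact_force: [-6.3, 12.2, 9.7]
finger_gap: 15.0
14.953068701818955
pos [589.  136.4  49.6] zaxis [-0.002  0.005 -1.   ] jawyaw 0.521 q [-0.39  0.54  0.12  1.79 -0.09  0.82  0.3 ]
shift cm tool [-0.52 -0.75 -0.04]
turn about tool z (deg) 0.16289906046270342 then shift [-0.53 -0.75 -0.04]
```

```bash
python3 -m pendant '[[[0,0,0,-0.4,0,0,0.9],[0,0,0,-0.1,-0.4,0,0.9],[0,0,0,0,-0.35,0,0.9],[0,0,0,0,-0.1,0,0.9],[0,0,0,0,0,0,0.9]]]'
python3 - <<'E'
from h import *
print(telemetry.get_state()["finger_gap"]);plan(bw([75,0,50])[0],.518)
f=imaging.grab_frame("wrist");cv2.imwrite("pics/w18.png",f)
E
```

```text
time: 23.43
position: [583.2, 131.7, 49.5]
orientation: [-1.567, -2.713, -0.008]
contact_force: [-11.3, 19.6, 13.1]
finger_gap: 14.9
14.851564716424754
pos [583.2 131.7  49.5] zaxis [-0.005  0.008 -1.   ] jawyaw 0.523 q [-0.38  0.53  0.12  1.81 -0.09  0.81  0.31]
shift cm tool [-0.41 -0.01 -0.06]
turn about tool z (deg) 0.3020671561303117 then shift [-0.41 -0.01 -0.06]
```

View pics/w18.png

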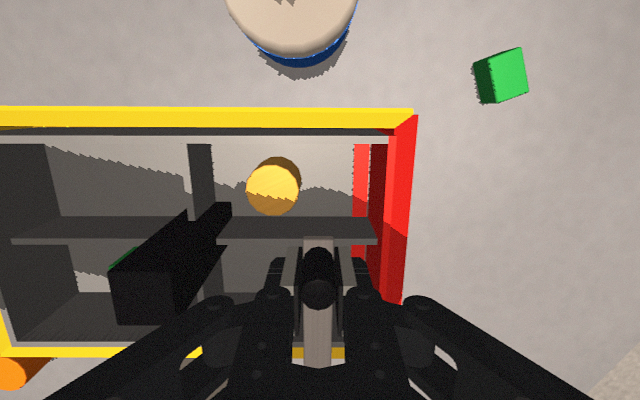

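The bar is at its stop: in the wrist picture it is straight up and down at column 318, parallel to bin y. The ~22 N is only friction from the grip being about 4 mm off radially. I'll release and rise.

```bash
python3 -m pendant '[[[0,0,0,0.4,0,0,0.9],[0,0,0,0,0,0,0.3],[0,0,0,0,0,0,0.1],[0,0,0,0,0,0,0.1],[0,0,0,0,0,0,0],[0,0,0,0,0,-2,0],[0,0,0,0,0,-3,0],[0,0,0,0,0,-3,0]]]'
python3 -m pendant '[[[0,0,0,0,0,-3,0],[0,0,0,3,0,-2,0],[0,0,0,3.5,0,0,0],[0,0,0,3.5,0,0,0],[0,0,0,3.5,0,0,0],[0,0,0,2,0,0,0],[0,0,0,0,0,0,0]]]'
python3 - <<'E'
from h import *
p=imaging.camera_params("wrist")
f=imaging.grab_frame("wrist");cv2.imwrite("pics/w19.png",f)
for n in("scene","top"): 
    f=imaging.grab_frame(n);cv2.imwrite(f"pics/{n}19.png",f)
    q=imaging.camera_params(n);print(n,[(a,proj(q,bw([75+88*np.sin(a),-88+88*np.cos(a),106])).round(1).tolist()) for a in(0,.1,.2)])
print("knob",proj(p,bw([75,0,106])),telemetry.get_state()["contact_force"]);plan(bw([75,0,44])[0])
c=cv2.imread("pics/scene19.png")[120:290,270:490];cv2.imwrite("pics/s19c.png",cv2.resize(c,None,fx=3.5,fy=3.5))
E
```

```text
time: 24.15
position: [584.0, 125.1, 128.2]
orientation: [-1.58, -2.713, 0.005]
contact_force: [0.5, 0.5, -0.5]
finger_gap: 43.0
time: 24.73
position: [505.2, 266.0, 178.2]
orientation: [-1.57, -2.718, -0.001]
contact_force: [-0.1, 0.1, -0.9]
finger_gap: 42.5
scene [(0, [[393.1, 209.2]]), (0.1, [[395.5, 212.7]]), (0.2, [[397.5, 216.4]])]
top [(0, [[256.4, 187.5]]), (0.1, [[254.3, 183.2]]), (0.2, [[252.7, 178.6]])]
knob [[318.43021759 362.49889743]] [-0.60541567 -1.31255223  0.66431751]
pos [508.8 259.9 178.3] zaxis [ 0.    -0.001 -1.   ] jawyaw 0.516 q [-0.63  0.34  0.09  1.76 -0.03  1.05 -0.01]
shift cm tool [-15.22   0.15  13.44]
```

View pics/s19c.png

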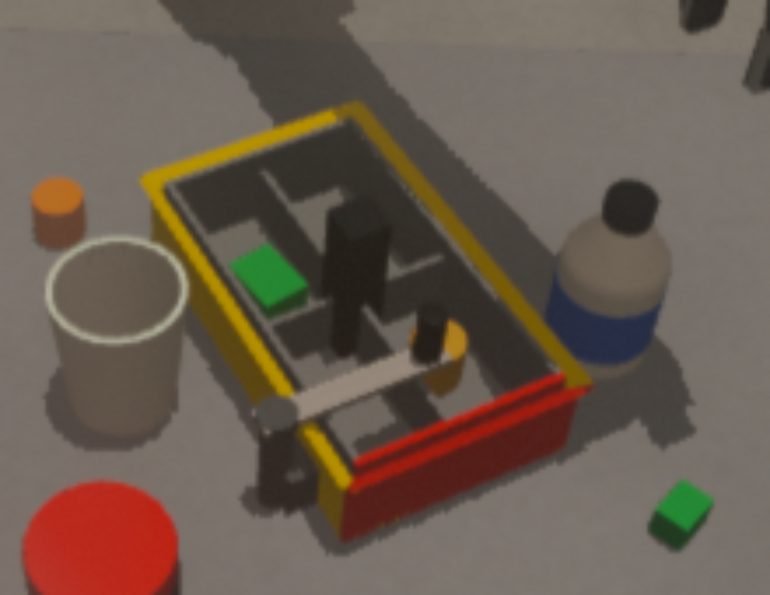

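View pics/top19.png

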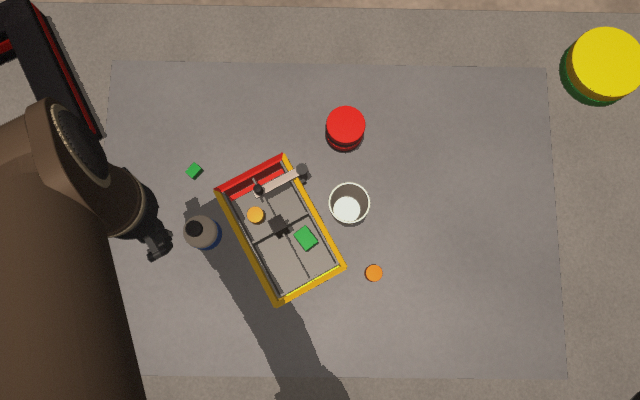

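View pics/w19.png

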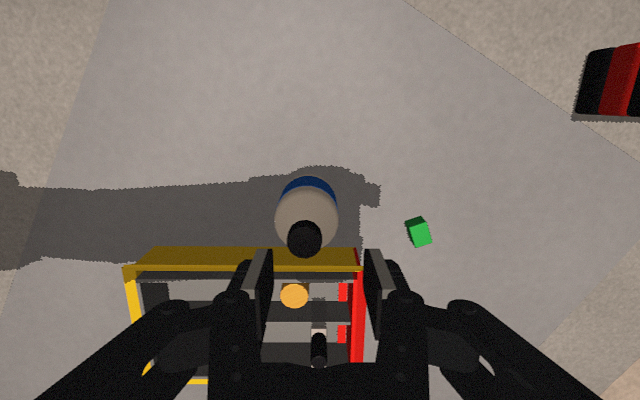

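Final checks agree: the knob is at scene (393,209) and wrist column 319, both predicted for 0 rad (0.1 rad would be off by 4 px and about 8 px). The insert is down with its red end at the red end, the brass and block are inside, and the bystanders look unmoved. Handing in.

```bash
python3 - <<'E'
from workcell import manip
print(manip.job_done())
E
```

```text
the job is handed in; nothing more can be done
None
```

The insert is turned round and seated with its red end at the bin's red end, and the bar is swung back over it to its stop. I handed the job in at about 25 s of the 72 s; no verdict was reported.

**What I did:** I swung the bar out to about 1.55 rad and gripped the insert by its handle. I lifted it about 160 mm, turned it 180° and lowered it until the floor pushed back with about 16 N. Then I let go and swung the bar closed.

**Last checks:**
- **Insert:** the tool stood at z 34.2 when the insert touched down, against 34.3 when I first gripped it in the bin, and about 0.6 mm off sideways.
- **Bar:** the scene and wrist pictures both put the knob where 0 rad predicts; 0.1 rad would have shown clearly.
- **Loose parts and bystanders:** the brass weight and the larger green block are in the insert. The tub, bottle and foam stack look unmoved.
- **Robot:** the gripper is clear of everything, with contact force near zero.

**What disagreed or failed:**
- **First grasp missed:** the real fingertips sit about 38 mm above the reported tool position, so the first try at the knob closed above it. I corrected for this from the pictures.
- **Camera mismatch:** the top and scene cameras differed by about 4 mm on the bin's position. I used a compromise, which the wrist camera supported.
- **Off-centre grip:** while closing the bar, the grip ran about 4 to 5 mm off the knob's arc, with about 22 N sideways force (about 26 N in all). That went away on release.

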